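# Fit the slotted light guard and hold the vane in the measuring chamber

## Robot

A 7-joint arm with a two-finger parallel gripper is mounted at the origin on a cart in front of the work surface, level with it; the furniture and walls round the work are solid. World frame = base frame: x ahead of the robot, y to its left, z up, the work surface at z = 0. Lengths are in m, angles in rad, forces in N, time in s.
With the tool pointing down it reaches from about 0.4 to 0.875 m from the base axis. Payload 6.5 kg.
Tool frame: the origin (TCP) lies midway between the tips of the shut fingers; the grasp point (between the pads) lies arm.tcp_to_grasp behind it (arm.tcp_to_grasp is the distance from the TCP to the grasp point, in m); z points along the fingers, y is the direction in which the jaws open and shut (so a half turn about z gives the same grasp; the last joint's range is limited). The gripper opens to 85 mm and grips with 20 to 120 N. Pads are 22 mm wide; open, the fingers measure 114 mm over their backs; the gripper's body (76 mm by 85 mm) begins 54 mm behind the grasp point. The pads swing forward as they close: fully open they stand 13 mm farther back than shut.
Start: joints at [-1.264, 0.536, -0.004, 1.538, 0.003, 1.067, -0.071], TCP at [0.237, 0.605, 0.231] pointing down, gripper open.
Joint ranges: [-2.7, 2.7], [-0.37, 2.16], [-1.27, 1.26], [0.24, 2.4], [-1.31, 4.45], [0.19, 1.91], [-2.76, 2.76]. Speed limits (rad/s): [2.39, 2.39, 3.14, 3.14, 3.14, 3.14, 3.14].

## Interface

Orientations are given as a unit quaternion [w, x, y, z].
In Python, from workcell import arm gives the robot as it stands. The module is installed in compiled form; this text tells all that it offers.
- The arm moves only by the tool arm_command, never from a script. Its arguments are lists of equal length, an entry for each row: "rot": the turn, a rotation vector about the tool's x, y, z in rad, a list of three; "translation": the shift along the tool's x, y, z in m, a list of three; "fingers": the closure, from 0 (fully open) to 1 (shut). A call has exactly 5 rows; each row is the pose to reach, as a shift and turn from the pose commanded when the call began, along the tool's axes at that moment; what a row does not reach only later rows make up. A row lasts 1/10 s, in which the tool goes at most 50 mm and 8.59 degrees, less where a joint would pass 70% of its speed; a pose out of reach is approached as far as the arm can. A call with a gripper value outside its range is refused whole. The fingers move at their own pace and stop on an object; "newtons" is the grip in N (left out, the last holds). Time passes only in rows, so rows that repeat a pose let the fingers close, or fill a call up. It gives the time, the measured TCP pose, the force and the opening at its end, in the units of the state.
- arm.state(): the state, without advancing time (a new reading comes with each control period).
- arm.camera(name): name is "side" or "top"; returns (picture, depth): 420x560x3 uint8, red, green, blue; 420x560 float32, m along the optical axis (not along the pixel's ray), 0 where there is no reading.
- arm.camera_model(name): a dict with "intrinsics" (3x3 intrinsics, pixels), "R" (3x3) and "t" (3): a world point X has camera coordinates R X + t. Camera axes: x right, y down, z forward; pixel columns grow to the right and rows downward; lengths in m; the calibration is good to about 2 mm. A picture is of the moment at which its call begins. camera_model takes no time and is no camera call.
- arm.job_done(): hands the job in, once; it reports no verdict.
The state is a dict: "clock": time; "joint_positions": joint angles; "dq": joint speeds; "joint_torque": joint torques, N m; "eef_pos": TCP position; "tool_rot": TCP orientation; "ft_force": force on the tool from outside, world axes, zero at the start; "torque": the same for the moment, N m; "opening": finger opening in m.
Only numpy, scipy, OpenCV 4.12 (cv2) and the standard library are available. Lean on these libraries where they do the work, as an engineer would, in place of code of your own. Each camera call takes 0.05 s, during which the arm holds its last target.

## Task

Seat the loose slotted light guard gently on the open measuring chamber, its holes over the two alignment pegs and fully down, and let go of it. Then take the flat metal vane out of its stand and lower it upright through the guard's narrow slot until the mouth of the slot lies within the dark band round the blade. Finish while still holding the vane there, hanging free without resting on anything or pressing on the guard, and leave the other things on the bench where they are.

Things in the scene. Friction and masses are not known exactly. Their poses are not given: they have to be found in the camera images.
- chamber_seat (a point): Centre of the open top of the white measuring chamber, fixed to the bench: 120 (x) x 72 (y) x 70 mm high, cavity 84 x 56, its floor 62 mm below this point; a sensor barrel sticks out 16 mm from each long side. Two upright steel pegs, 8 mm across, 14 high, pointed, stand on the top at x = +51 and -51 mm. z up.
- guard_grip (a point): Loose aluminium guard (150 g), flat on the bench: plate 120 (x) x 72 (y) x 6 mm, 11 mm peg holes at x = +51 and -51 mm, and on its middle an upright throat 56 (x) x 22 (y) mm, 36 high; half-turn symmetric. Point: on the throat's axis, 27 mm above the plate's underside, 15 below the throat's top; grip the throat across its 22 mm (y). Seated, the underside lies on the chamber's top.
- guard_mouth (a point): Centre of the slot's mouth, at the top of the guard's throat, 42 mm above the plate's underside. The slot is 44 (x) x 10 (y) mm and runs straight down through throat and plate: 2 mm of gap on every side of the blade. Axes as the guard's: x along the slot, z up.
- vane_grip (a point): Centre of the vane's black grip, a block 34 (x) x 16 (y) x 44 mm high: grip it across the 16 mm (y). Below it a flat bright metal blade 40 (x) x 6 (y) mm, 102 long, its lowest 10 mm narrowing to 34 x 3; the tip is 124 mm below this point. Loose, about 150 g. It starts upright in its stand, tip 6 mm above the bench.
- vane_band (a point): Centre of the dark band etched round the vane's blade, 20 mm tall (10 above and 10 below this point), on the blade's axis, 52 mm below the grip's centre and 72 mm above the tip. Axes as the vane's: x across the 40 mm width, z up.
- stand: Grey stand of the vane, fixed to the bench: block 80 (x) x 50 (y) x 56 mm high on a 96 x 64 mm foot, with a slot 46 (x) x 10 (y) mm, 50 deep, open at the top, in which the vane stands. Origin at the centre of its underside, z up.
- chamber: The measuring chamber itself (see chamber_seat); origin at the centre of its underside.
- guard: The light guard itself; origin at the centre of its underside.
- vane: The vane itself; origin at the centre of its tip, z up.
- disperser: Tall laboratory mixer, fixed at the right of the bench, an obstacle for the arm: white base plate 305 (x) x 216 (y) mm with a post, and a motor head above it whose front overhangs, up to over 0.6 m high. Origin at the centre of its base on the bench. Keep the arm drawn back when passing in front of it.
- beaker_small: Bystander, to be left alone: small clear beaker, 61 mm across and 73 high (mm); origin at the centre of its underside.
- weight_200: Bystander, to be left alone: light metal check weight, 28 mm across and 48 high (mm); origin at the centre of its underside.
- binder_clip: Bystander, to be left alone: black binder clip, 34x32x25 (mm); origin at the centre of its underside.
- timer: Bystander, to be left alone: flat white timer, 56x66x16 (mm); origin at the centre of its underside.
- stopper_1: Bystander, to be left alone: dark red rubber stopper, 34 across and 28 high (mm); origin at the centre of its underside.
- jar_2: Bystander, to be left alone: small white jar with a grey lid, 49 across and 40 high (mm); origin at the centre of its underside.
Things that resemble listed ones, but are neither listed nor needed, are in the scene too. Leave any green look-alike of the vane alone.

How it is judged:
By the outcome, as a careful person would: the job done as asked, in the order asked, and still so for the second after the job is handed in, while the arm keeps its last pose, push and grip.
It also fails if it takes over 64 s, if anything falls off the work surface, if the arm or the gripper's body presses on something with over 40 N, if the wrist force passes 120 N, or if a joint passes its speed limit or range.

## Working session

There is one attempt and no reset: what is moved stays moved. The work goes in short steps, Python scripts to look and compute and a tool call to move; the robot and the scene stay as the last step left them, time stands still between calls to the robot, and variables do not carry over. Pictures are saved under pics/ and viewed, and the job is handed in when it is done.

Besides the shell and the picture viewer there is one more tool, called after "Emit:" as name(argument=value, ...), one argument or row to a line, values as JSON. arm_command: Moves the arm, as the interface text tells. Its arguments: {"type":"object","properties":{"rot":{"type":"array"},"translation":{"type":"array"},"fingers":{"type":"array"},"newtons":{"type":"number"}},"required":["rot","translation","fingers"]}

```bash
mkdir -p pics; ls
python3 - <<'E'
from workcell import arm
import cv2,numpy as np
print(arm.state()); print(arm.tcp_to_grasp)
for n in("top","side"):
    p,d=arm.camera(n); cv2.imwrite(f"pics/{n}0.png",p[:,:,::-1]); np.savez(f"{n}0.npz",p=p,d=d)
    m=arm.camera_model(n); print(n,m)
E
```

```text
pics
{'clock': 0.0, 'joint_positions': array([-1.26418514,  0.53715586, -0.00443726,  1.53888082,  0.00261659,
        1.06730494, -0.07120404]), 'dq': array([-3.86567973e-04,  3.34029935e-06, -3.99848850e-04,  3.93462292e-04,
       -1.39158939e-03,  1.44512724e-03, -6.49505073e-04]), 'joint_torque': array([-3.01323935e-04, -5.83423376e+01,  1.04853585e+00, -2.59110385e+01,
        1.22581833e-02,  9.45778942e-03,  1.04705313e-05]), 'eef_pos': array([0.23654331, 0.6047467 , 0.23041679]), 'tool_rot': array([-9.06390484e-05,  1.85291157e-01,  9.82683279e-01, -8.66932483e-04]), 'ft_force': array([ 0.77980103,  0.09486466, -0.43695782]), 'torque': array([-0.00624053, -0.06305706, -0.01639288]), 'opening': 0.08572576675927987}
0.0187
top {'intrinsics': array([[383.80094158,   0.        , 289.1950328 ],
       [  0.        , 383.80094158, 216.71685777],
       [  0.        ,   0.        ,   1.        ]]), 'R': array([[ 0.01918386, -0.99981477, -0.0015503 ],
       [-0.98639209, -0.01867303, -0.16334614],
       [ 0.16328694,  0.00466281, -0.9865676 ]]), 't': array([-0.07299833,  0.52648379,  1.0437975 ])}
side {'intrinsics': array([[405.02696908,   0.        , 281.62716218],
       [  0.        , 405.02696908, 203.04419702],
       [  0.        ,   0.        ,   1.        ]]), 'R': array([[ 0.92059963, -0.39050634, -0.00106237],
       [-0.23558091, -0.55319669, -0.79904634],
       [ 0.31144496,  0.73585204, -0.60126851]]), 't': array([-0.5095557 ,  0.17858636,  0.9622825 ])}
```

View pics/top0.png

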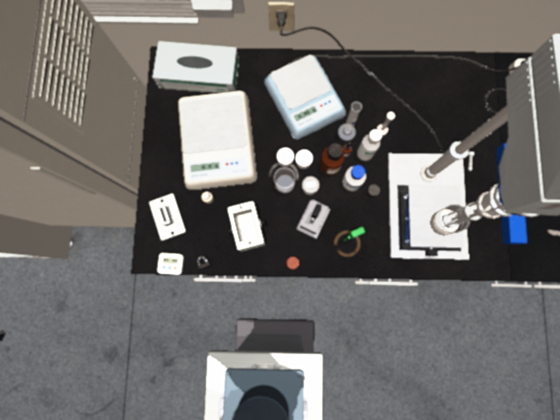

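View pics/side0.png

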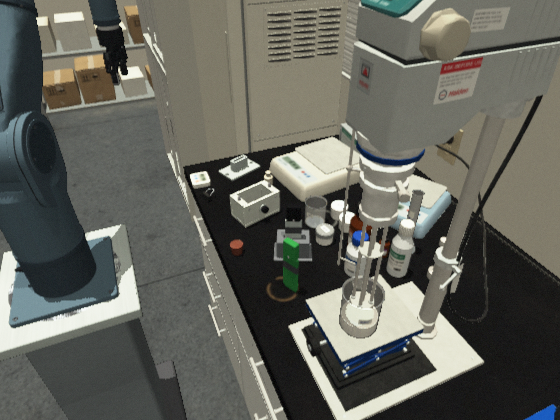

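```bash
cat > h.py <<'E'
import numpy as np,cv2
from workcell import arm
def cam(n): 
    m=arm.camera_model(n); return m["intrinsics"],np.array(m["R"]),np.array(m["t"])
def onplane(n,uv,z):
    K,R,t=cam(n); uv=np.atleast_2d(uv).astype(float)
    r=np.c_[uv,np.ones(len(uv))]@np.linalg.inv(K).T@R   # world dirs
    c=-R.T@t
    s=(z-c[2])/r[:,2]; return c+s[:,None]*r
def cloud(n,d):
    K,R,t=cam(n); v,u=np.mgrid[0:d.shape[0],0:d.shape[1]]
    x=np.stack([(u-K[0,2])/K[0,0]*d,(v-K[1,2])/K[1,1]*d,d],-1)
    return (x-t)@R
def proj(n,X):
    K,R,t=cam(n); x=np.atleast_2d(X)@R.T+t; x=x@K.T; return x[:,:2]/x[:,2:]
def grab(tag,names=("top","side")):
    for n in names:
        p,d=arm.camera(n); cv2.imwrite(f"pics/{n}{tag}.png",p[:,:,::-1]); np.savez(f"{n}{tag}.npz",p=p,d=d)
def crop(n,tag,x0,y0,x1,y1,k):
    p=cv2.imread(f"pics/{n}{tag}.png")[y0:y1,x0:x1]
    cv2.imwrite(f"pics/{n}{tag}_c{x0}_{y0}.png",cv2.resize(p,None,fx=k,fy=k,interpolation=cv2.INTER_CUBIC))
E
python3 - <<'E'
from h import *
crop("top","0",140,180,400,280,3)
crop("side","0",180,140,330,310,4) if 0 else crop("side","0",180,140,330,310,3)
for n in("top","side"):
    d=np.load(n+"0.npz")["d"]; W=cloud(n,d)
    pts={"top":[(168,200),(155,203),(245,212),(232,240),(308,232),(315,213),(350,235),(293,264),(200,262)],"side":[(240,160),(255,190),(294,220),(292,260),(295,245)]}[n]
    for u,v in pts: print(n,u,v,W[v,u].round(3))
E
```

```text
top 168 200 [0.576 0.294 0.012]
top 155 203 [0.567 0.334 0.006]
top 245 212 [0.541 0.064 0.029]
top 232 240 [0.463 0.103 0.001]
top 308 232 [ 0.49  -0.118  0.007]
top 315 213 [ 0.52  -0.129  0.153]
top 350 235 [ 0.47  -0.223  0.119]
top 293 264 [ 0.396 -0.076  0.026]
top 200 262 [0.397 0.192 0.002]
side 240 160 [0.53  0.29  0.041]
side 255 190 [0.511 0.094 0.054]
side 294 220 [ 0.525 -0.141  0.117]
side 292 260 [ 0.472 -0.25   0.106]
side 295 245 [ 0.479 -0.247  0.144]
```

View pics/top0_c140_180.png

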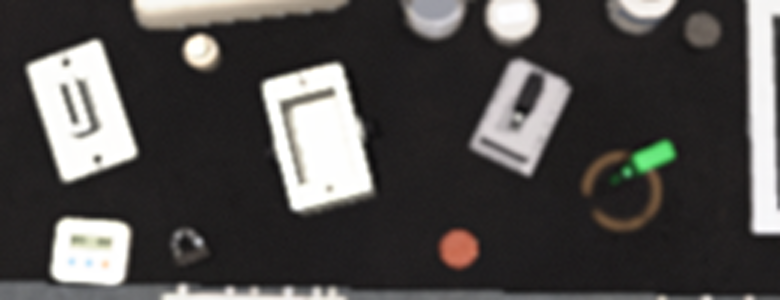

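View pics/side0_c180_140.png

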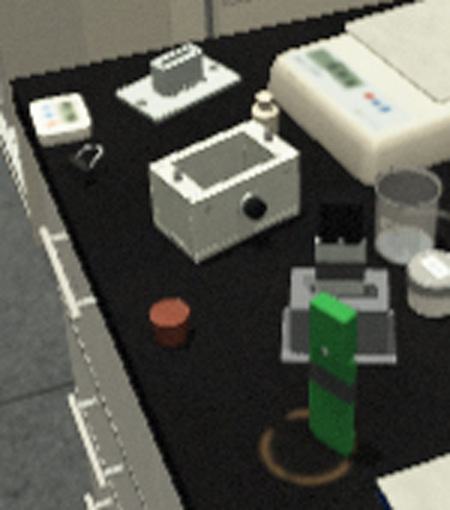

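```bash
cat > m0.py <<'E'
from h import *
p=np.load("top0.npz")["p"]; g=cv2.cvtColor(p,cv2.COLOR_RGB2GRAY)
for n in("top","side"):
    K,R,t=cam(n); print(n,"cam at",(-R.T@t).round(3))
def rect(box,th,z,nm):
    x0,y0,x1,y1=box; k=8
    gg=cv2.resize(g[y0:y1,x0:x1],None,fx=k,fy=k,interpolation=cv2.INTER_LINEAR)
    m=(gg>th).astype(np.uint8)
    cs,_=cv2.findContours(m,cv2.RETR_EXTERNAL,cv2.CHAIN_APPROX_NONE)
    c=max(cs,key=cv2.contourArea)[:,0].astype(float)
    uv=(c+.5)/k-.5+[x0,y0]
    P=onplane("top",uv,z)[:,:2].astype(np.float32)
    r=cv2.minAreaRect(P*1000); print(nm,th,np.round(r[0],1),np.round(r[1],1),round(r[2],2))
for th in(100,120,150):
    rect((143,188,192,245),th,0.006,"guard")
    rect((222,195,270,256),th,0.070,"chamber")
E
python3 m0.py
python3 - <<'E'
from h import *
crop("top","0",145,188,192,245,10);crop("top","0",222,195,272,255,10);crop("top","0",295,195,335,240,12)
E
```

```text
top cam at [ 0.35  -0.068  1.116]
side cam at [ 0.211 -0.808  0.721]
guard 100 [528.5 296.4] [128.3  80. ] 21.51
chamber 100 [497.7  56.5] [130.   84.9] 15.93
guard 120 [528.5 296.4] [127.1  78.8] 21.51
chamber 120 [498.2  56.7] [128.2  83.6] 16.13
guard 150 [528.5 296.4] [125.4  77.1] 21.52
chamber 150 [498.4  56.7] [126.   81.6] 16.09
```

View pics/top0_c145_188.png

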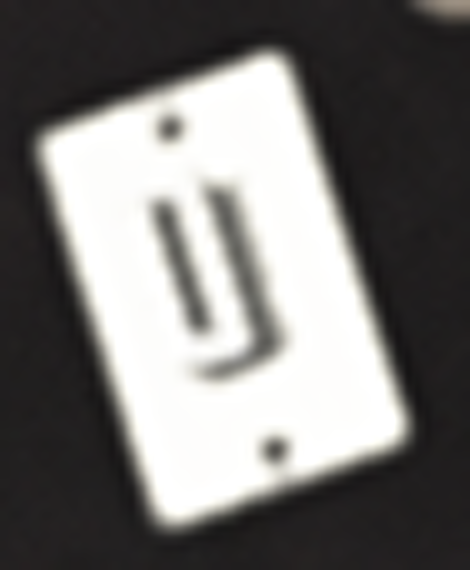

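View pics/top0_c222_195.png

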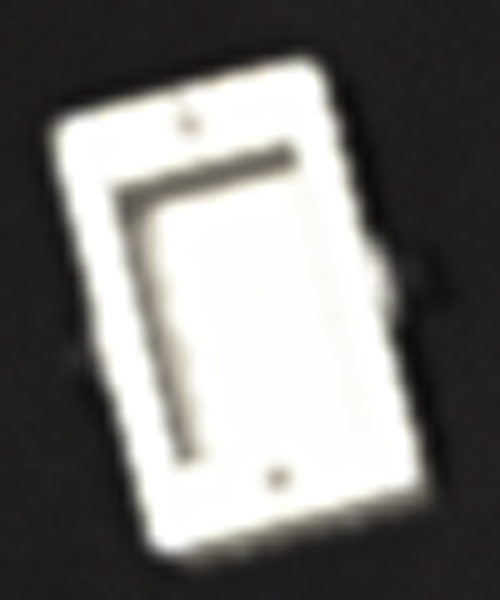

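View pics/top0_c295_195.png

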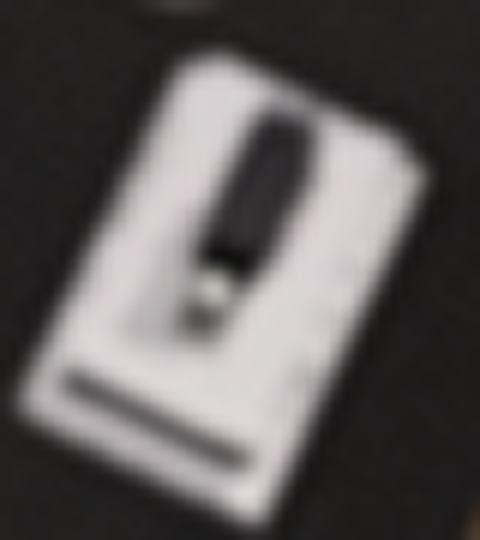

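```bash
cat > m1.py <<'E'
from h import *
np.set_printoptions(linewidth=250)
D=np.load("top0.npz"); p,d=D["p"],D["d"]; g=cv2.cvtColor(p,cv2.COLOR_RGB2GRAY).astype(float)
W=cloud("top",d)
def dark(u,v,z,w=3,nm=""):
    u0,v0=int(round(u)),int(round(v)); s=g[v0-w:v0+w+1,u0-w:u0+w+1]; wt=np.clip(s.max()-s-15,0,None)
    vv,uu=np.mgrid[v0-w:v0+w+1,u0-w:u0+w+1]; c=np.array([(uu*wt).sum(),(vv*wt).sum()])/wt.sum()
    P=onplane("top",c,z)[0]; print(nm,c.round(2),P.round(4)); return P
f=lambda x,y,x0,y0,k:((x+.5)/k-.5+x0,(y+.5)/k-.5+y0)
a=dark(*f(168,127,145,188,10),.006,3,"gh1");b=dark(*f(275,450,145,188,10),.006,3,"gh2")
v=a-b; print("guard",((a+b)/2).round(4),np.hypot(*v[:2]),np.degrees(np.arctan2(v[1],v[0])))
for z in(.070,.077,.084):
    a=dark(*f(187,122,222,195,10),z,2,"p1");b=dark(*f(278,478,222,195,10),z,2,"p2")
    v=a-b; print("chamber",z,((a+b)/2).round(4),np.hypot(*v[:2]),np.degrees(np.arctan2(v[1],v[0])))
print((W[200:228,305:326,2]*1000).round(0).astype(int))
print(g[200:228,305:326].astype(int))
E
python3 m1.py
```

```text
gh1 [160.51 198.99] [0.5798 0.3184 0.006 ]
gh2 [172.79 233.93] [0.4768 0.275  0.006 ]
guard [0.5283 0.2967 0.006 ] 0.11183767621080001 22.85329170075771
p1 [240.43 206.96] [0.5482 0.0727 0.07  ]
p2 [249.33 242.38] [0.4502 0.0444 0.07  ]
chamber 0.07 [0.4992 0.0586 0.07  ] 0.10197357100706796 16.07927574831503
p1 [240.43 206.96] [0.5469 0.0717 0.077 ]
p2 [249.33 242.38] [0.4496 0.0437 0.077 ]
chamber 0.077 [0.4982 0.0577 0.077 ] 0.1012909273786693 16.079275748315045
p1 [240.43 206.96] [0.5456 0.0708 0.084 ]
p2 [249.33 242.38] [0.4489 0.0429 0.084 ]
chamber 0.084 [0.4972 0.0569 0.084 ] 0.10060828375027062 16.07927574831502
[[  1   3   3  -1   1  -1   7  58  57  57   1   1  -3  -3   4  -1  -4  -1  -2   1   1]
 [ -4   0   2   1   1   8   6  55  54  54  53  56   0  -2  -4   2   5   1   1   4   2]
 [  5   1  -5  -5  -2  10  59  59  58  57  56  55  55  55  -5  -1  -1   1  -1  -2   4]
 [  2   0   0   4   2   5  59  56  53  57  57  54 152 146  57  59   1   4  -1   0   0]
 [  1   0   0   0   9   4  55  58  53  53  56 152 156 155 148 147  56  60   5   2  -2]
 [ -1  -2   2   6   4  55  56  54  5
[... 3702 characters left out ...]
40]
 [203 190 183 177 159 125 110 133 145 153 184 208 214 214 213 211 207 205 201 171 105]
 [194 183 181 172 147 107  84  95 126 168 201 213 214 213 213 209 203 197 184 140  72]
 [191 182 179 170 148 122 105 114 148 188 210 214 214 213 213 210 204 196 168 106  45]
 [200 192 188 181 169 157 147 152 178 203 214 214 213 213 212 210 208 191 142  74  31]
 [210 206 203 199 195 193 189 188 199 211 214 213 213 211 207 204 203 175 110  49  26]
 [215 215 212 210 210 211 210 208 210 213 214 213 214 209 197 191 185 144  77  33  27]
 [203 212 215 216 215 216 215 213 214 214 214 214 212 203 189 178 161 108  49  26  28]
 [163 187 203 212 215 216 215 214 214 215 214 215 209 201 189 175 138  77  34  26  28]]
```

```bash
cat > m2.py <<'E'
from h import *
import sys
def seg(n,W,zlo,zhi,zp,c,r,nm,close=0):
    m=((W[...,2]>zlo)&(W[...,2]<zhi)&(np.hypot(W[...,0]-c[0],W[...,1]-c[1])<r)).astype(np.uint8)
    if close: m=cv2.morphologyEx(m,cv2.MORPH_CLOSE,np.ones((close,close),np.uint8))
    k,l,st,_=cv2.connectedComponentsWithStats(m,connectivity=4)
    if k<2: print(n,nm,"none"); return
    l=l==1+np.argmax(st[1:,4]); vv,uu=np.nonzero(l)
    P=onplane(n,np.c_[uu,vv],zp)[:,:2]
    cen=P.mean(0); w,V=np.linalg.eigh(np.cov(P.T)); a=np.degrees(np.arctan2(V[1,1],V[0,1]))
    rr=cv2.minAreaRect((P*1000).astype(np.float32))
    print(n,nm,len(P),"cen",(cen*1000).round(1),"ang",round((a+90)%180-90,1),"sides",(np.sqrt(12*w)*1000).round(1),"| rect",np.round(rr[0],1),np.round(rr[1],1),round(rr[2],1),"z",np.median(W[l][:,2]).round(4))
if __name__=="__main__":
  for n in("top","side"):
    W=cloud(n,np.load(n+"0.npz")["d"])
    seg(n,W,.003,.0105,.006,(.528,.297),.075,"plate",7)
    seg(n,W,.037,.05,.042,(.528,.297),.06,"throat",5)
    seg(n,W,.064,.077,.070,(.499,.058),.08,"chamber",)
    seg(n,W,.050,.062,.056,(.525,-.135),.06,"stand",3)
    seg(n,W,.146,.16,.152,(.525,-.135),.06,"vane")
E
python3 m2.py
```

```text
top plate 1421 cen [528.2 297.1] ang 17.7 sides [ 96.5 126.3] | rect [528.4 296.2] [145.5 110.2] 12.5 z 0.0052
top throat 162 cen [528.9 294.8] ang 22.0 sides [23.5 57.1] | rect [528.8 294.5] [56.9 23. ] 22.1 z 0.0402
top chamber 529 cen [499.   57.2] ang 16.3 sides [ 87.6 151. ] | rect [498.9  57. ] [120.5  72. ] 15.7 z 0.0699
top stand 405 cen [ 526.5 -131.9] ang -26.2 sides [55.3 83.7] | rect [ 529.9 -133.3] [49.9 80.8] 65.6 z 0.0562
top vane 81 cen [ 529.6 -132.8] ang -24.9 sides [15.7 33.9] | rect [ 529.8 -132.8] [14.8 33.7] 64.4 z 0.1519
side plate 397 cen [518.1 285.4] ang 6.4 sides [ 80.6 136. ] | rect [519.2 300.8] [132.6 112. ] 19.8 z 0.0058
side throat 84 cen [525.2 293.9] ang 25.5 sides [28.6 61.4] | rect [525.8 292.8] [60.7 28.6] 23.9 z 0.0414
side chamber 433 cen [494.2  54.3] ang 15.1 sides [ 93.  145.3] | rect [495.4  55.3] [123.9  79.3] 16.1 z 0.0697
side stand 339 cen [ 527.4 -136.2] ang -28.1 sides [52.1 93.6] | rect [ 524.9 -135.6] [58.5 80.2] 66.9 z 0.056
side vane 86 cen [ 525.2 -134.8] ang -24.6 sides [22.2 33.6] | rect [ 524.4 -136.3] [22.7 32.5] 66.5 z 0.1514
```

Run:
```python
from h import *
for n in("top","side"):
    d=np.load(n+"0.npz")["d"]; W=cloud(n,d); ok=d>0
    for (y0,y1) in((.30,.36),(.36,.42),(.42,.5),(.5,.6),(.6,.7)):
        for (x0,x1) in((.1,.3),(.3,.4),(.4,.5),(.5,.6),(.6,.7),(.7,.9)):
            m=ok&(W[...,1]>y0)&(W[...,1]<y1)&(W[...,0]>x0)&(W[...,0]<x1)
            z=W[...,2][m]
            if m.sum()>5: print(n,(y0,y1),(x0,x1),m.sum(),np.percentile(z,[2,50,98]).round(2))
    m=ok&(W[...,2]>.15)&(W[...,0]>.3)&(W[...,1]>-.45)&(W[...,1]<.3); 
    P=W[m]
    for zl in np.arange(.15,.75,.1):
        q=P[(P[:,2]>zl)&(P[:,2]<zl+.1)]
        if len(q)>5: print(n,"mid z",zl.round(2),len(q),"x",q[:,0].min().round(3),q[:,0].max().round(3),"y",q[:,1].min().round(3),q[:,1].max().round(3))
```

```text
top (0.3, 0.36) (0.1, 0.3) 521 [-0.81 -0.8  -0.79]
top (0.3, 0.36) (0.3, 0.4) 384 [-0.81 -0.    0.02]
top (0.3, 0.36) (0.4, 0.5) 694 [-0.   -0.    0.01]
top (0.3, 0.36) (0.5, 0.6) 585 [-0.    0.    0.04]
top (0.3, 0.36) (0.6, 0.7) 642 [-0. -0.  0.]
top (0.3, 0.36) (0.7, 0.9) 1213 [-0. -0.  0.]
top (0.36, 0.42) (0.1, 0.3) 518 [-0.81 -0.8  -0.79]
top (0.36, 0.42) (0.3, 0.4) 289 [-0.81 -0.01  0.  ]
top (0.36, 0.42) (0.4, 0.5) 354 [-0.01 -0.    0.  ]
top (0.36, 0.42) (0.5, 0.6) 3328 [-0.02  0.33  0.51]
top (0.36, 0.42) (0.6, 0.7) 6393 [-0.01  0.37  0.53]
top (0.36, 0.42) (0.7, 0.9) 12240 [-0.01  0.35  0.55]
top (0.42, 0.5) (0.1, 0.3) 691 [-0.81 -0.8  -0.79]
top (0.42, 0.5) (0.3, 0.4) 226 [-0.81 -0.8  -0.79]
top (0.42, 0.5) (0.5, 0.6) 1771 [-0.15  0.28  0.47]
top (0.42, 0.5) (0.6, 0.7) 808 [-0.05  0.34  0.5 ]
top (0.5, 0.6) (0.1, 0.3) 909 [-0.81 -0.8   0.26]
top (0.5, 0.6) (0.3, 0.4) 282 [-0.81 -0.8  -0.79]
top (0.5, 0.6) (0.5, 0.6) 1653 [-0.37  0.13  0.36]
top (0.6, 0.7) (0.1, 0.3) 854 [-0.81 -0.8  -0.79]
top (0.6, 0.7) (0.3, 0.4) 287 [-0.81 -0.8  -0.79]
top (0.6, 0.7) (0.5, 0.6) 1129 [-
[... 1028 characters left out ...]
.42, 0.5) (0.5, 0.6) 1032 [-0.02  0.26  0.48]
side (0.42, 0.5) (0.6, 0.7) 663 [-0.01  0.27  0.48]
side (0.5, 0.6) (0.1, 0.3) 2393 [-0.81  0.36  0.48]
side (0.5, 0.6) (0.3, 0.4) 306 [-0.81 -0.8  -0.79]
side (0.5, 0.6) (0.5, 0.6) 1117 [-0.08  0.24  0.46]
side (0.6, 0.7) (0.1, 0.3) 874 [-0.81 -0.8   0.35]
side (0.6, 0.7) (0.3, 0.4) 290 [-0.81 -0.8  -0.79]
side (0.6, 0.7) (0.4, 0.5) 11 [-0.8  -0.8  -0.79]
side (0.6, 0.7) (0.5, 0.6) 974 [-0.14  0.21  0.45]
side mid z 0.15 4267 x 0.47 1.084 y -0.45 -0.036
side mid z 0.25 2400 x 0.474 1.084 y -0.45 -0.081
side mid z 0.35 879 x 0.472 1.082 y -0.45 -0.221
side mid z 0.45 846 x 0.46 1.078 y -0.45 -0.245
side mid z 0.55 1542 x 0.457 0.47 y -0.45 -0.412
```

```bash
cat > mv.py <<'E'
from h import *
from scipy.spatial.transform import Rotation as Ro
import sys
def down(yawy): # tool y at world angle yawy deg, z down
    a=np.radians(yawy); y=np.array([np.cos(a),np.sin(a),0]); z=np.array([0,0,-1.]); return Ro.from_matrix(np.c_[np.cross(y,z),y,z])
def delta(pos,yawy):
    s=arm.state(); q=s["tool_rot"]; R0=Ro.from_quat(np.r_[q[1:],q[0]])
    rv=(R0.inv()*down(yawy)).as_rotvec(); t=R0.inv().apply(np.array(pos)-s["eef_pos"])
    print("clock",s["clock"],"pos",s["eef_pos"].round(4),"F",s["ft_force"].round(2),"open",round(s["opening"],4),"q",s["joint_positions"].round(2))
    print("rot",rv.round(4),"trans",t.round(4))
if __name__=="__main__": a=list(map(float,sys.argv[1:])); delta(a[:3],a[3])
E
python3 - <<'E'
from h import *
for n in("top","side"):
    d=np.load(n+"0.npz")["d"]; W=cloud(n,d); m=(d>0)&(W[...,2]>.05)&(W[...,2]<.5)&(W[...,1]>.2)&(W[...,0]>.46)&(W[...,0]<.8)
    P=W[m]; print(n,P[:,0].min(),P[:,1].min(), np.percentile(P[:,1],[1,5]),np.percentile(P[:,0],[1,5]))
E
python3 mv.py 0.40 0.36 0.23 112; python3 mv.py 0.5285 0.2953 0.15 112
```

```text
top 0.553719214938056 0.20000289908497346 [0.2079685  0.23879222] [0.55500275 0.55782946]
side 0.46001361142111136 0.20000850565181547 [0.21556002 0.40459134] [0.46412898 0.49174717]
clock 0.1 pos [0.2365 0.6048 0.2305] F [-0.    0.    0.96] open 0.0853 q [-1.26  0.54 -0.    1.54  0.    1.07 -0.07]
rot [-1.500e-03 -5.000e-04 -7.567e-01] trans [-0.2414 -0.1685  0.0008]
clock 0.1 pos [0.2365 0.6048 0.2305] F [-0.    0.    0.96] open 0.0853 q [-1.26  0.54 -0.    1.54  0.    1.07 -0.07]
rot [-1.500e-03 -5.000e-04 -7.567e-01] trans [-0.3846 -0.1818  0.0808]
```

Emit:
arm_command(
  rot=[
    [0, 0, -0.15],
    [0, 0, -0.3],
    [0, 0, -0.45],
    [0, 0, -0.6],
    [0, 0, -0.74],
  ],
  translation=[
    [-0.04, -0.028, 0],
    [-0.08, -0.056, 0],
    [-0.12, -0.084, 0],
    [-0.16, -0.112, 0],
    [-0.2, -0.14, 0],
  ],
  fingers=[0, 0, 0, 0, 0],
)

```text
clock: 0.6
eef_pos: [0.3726, 0.4002, 0.231]
tool_rot: [-0.0, -0.186, 0.983, -0.0]
ft_force: [0.5, -0.1, 0.9]
opening: 0.0854
```

```bash
python3 mv.py 0.5285 0.2953 0.08 112
```

```text
clock 0.6 pos [0.3726 0.4002 0.231 ] F [ 0.5  -0.12  0.91] open 0.0854 q [-0.81  0.37 -0.12  1.81  0.05  0.97  1.  ]
rot [-0.0004 -0.0004 -0.0104] trans [-0.1069 -0.1545  0.151 ]
```

Emit:
arm_command(
  rot=[
    [0, 0, -0.01],
    [0, 0, -0.01],
    [0, 0, -0.01],
    [0, 0, -0.01],
    [0, 0, -0.01],
  ],
  translation=[
    [-0.022, -0.031, 0.02],
    [-0.044, -0.062, 0.045],
    [-0.066, -0.093, 0.07],
    [-0.088, -0.124, 0.1],
    [-0.107, -0.1545, 0.13],
  ],
  fingers=[0, 0, 0, 0, 0],
)

```text
clock: 1.1
eef_pos: [0.5287, 0.2953, 0.1001]
tool_rot: [0.0, -0.187, 0.982, 0.0]
ft_force: [0.9, 0.6, 0.7]
opening: 0.0852
```

```bash
python3 mv.py 0.5285 0.2953 0.011 112;python3 - <<'E'
from h import *
grab("1")
crop("top","1",130,170,240,270,5);crop("side","1",180,80,330,210,5)
E
```

```text
clock 1.1 pos [0.5287 0.2953 0.1001] F [0.93 0.62 0.68] open 0.0852 q [-0.54  0.63 -0.06  1.75  0.05  0.77  1.32]
rot [-0.0001  0.0005 -0.0068] trans [0.0002 0.0001 0.0891]
```

View pics/side1_c180_80.png

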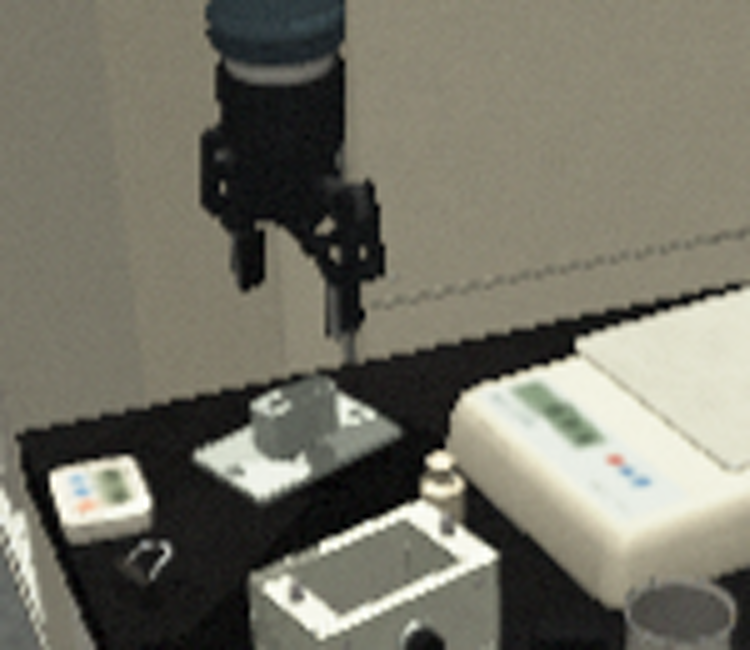

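View pics/top1_c130_170.png

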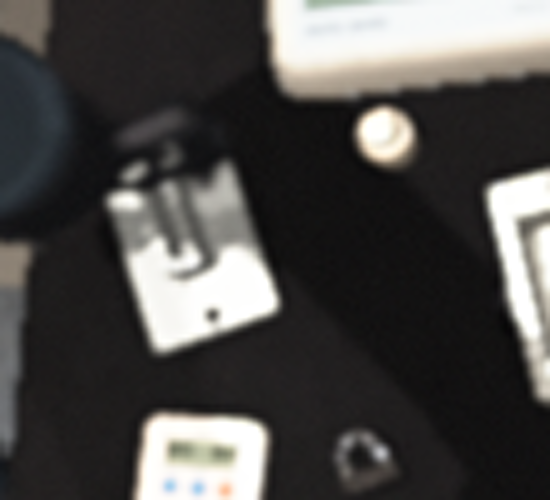

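Emit:
arm_command(
  rot=[
    [0, 0, -0.007],
    [0, 0, -0.007],
    [0, 0, -0.007],
    [0, 0, -0.007],
    [0, 0, -0.007],
  ],
  translation=[
    [0, 0, 0.03],
    [0, 0, 0.06],
    [0, 0, 0.08],
    [0, 0, 0.089],
    [0, 0, 0.089],
  ],
  fingers=[0, 0, 0, 0, 0.2],
  newtons=30,
)

```text
clock: 1.7
eef_pos: [0.5263, 0.2962, 0.0114]
tool_rot: [-0.001, -0.191, 0.982, -0.0]
ft_force: [-0.0, 1.0, 0.9]
opening: 0.073
```

Emit:
arm_command(
  rot=[
    [0, 0, 0],
    [0, 0, 0],
    [0, 0, 0],
    [0, 0, 0],
    [0, 0, 0],
  ],
  translation=[
    [0, 0, 0],
    [0, 0, 0],
    [0, 0, 0],
    [0, 0, 0],
    [0, 0, 0],
  ],
  fingers=[0.4, 0.5, 0.6, 0.7, 0.8],
  newtons=30,
)

```text
clock: 2.2
eef_pos: [0.5278, 0.2967, 0.013]
tool_rot: [0.001, -0.191, 0.982, 0.0]
ft_force: [-1.2, -0.4, 4.2]
opening: 0.0212
```

```bash
python3 mv.py 0.5285 0.2953 0.013 112;python3 - <<'E'
from h import *
grab("2",["side"])
crop("side","2",180,80,330,210,5)
E
```

```text
clock 2.2 pos [0.5278 0.2967 0.013 ] F [-1.2  -0.43  4.19] open 0.0212 q [-0.55  0.76 -0.06  1.77  0.07  0.61  1.31]
rot [0.0003 0.0013 0.0002] trans [-0.0001 -0.0016  0.    ]
```

View pics/side2_c180_80.png

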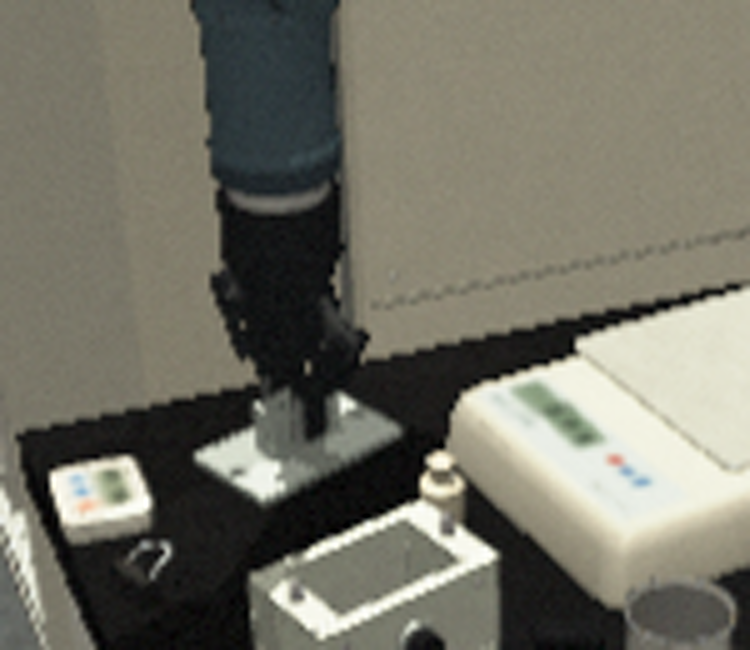

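Emit:
arm_command(
  rot=[
    [0, 0, 0],
    [0, 0, 0],
    [0, 0, 0],
    [0, 0, 0],
    [0, 0, 0],
  ],
  translation=[
    [0, 0, -0.01],
    [0, 0, -0.04],
    [0, 0, -0.08],
    [0, 0, -0.12],
    [0, 0, -0.14],
  ],
  fingers=[0.8, 0.8, 0.8, 0.8, 0.8],
)

```text
clock: 2.75
eef_pos: [0.5287, 0.297, 0.1562]
tool_rot: [0.002, -0.191, 0.982, 0.001]
ft_force: [0.2, 0.0, -1.2]
opening: 0.0216
```

```bash
python3 mv.py 0.4989 0.057 0.153 106
```

```text
clock 2.75 pos [0.5287 0.297  0.1562] F [ 0.2   0.   -1.23] open 0.0216 q [-0.54  0.55 -0.07  1.72  0.05  0.87  1.33]
rot [0.0009 0.0043 0.1048] trans [ 0.1175 -0.2113  0.0026]
```

Emit:
arm_command(
  rot=[
    [0, 0, 0.02],
    [0, 0, 0.04],
    [0, 0, 0.06],
    [0, 0, 0.08],
    [0, 0, 0.1],
  ],
  translation=[
    [0.015, -0.025, 0],
    [0.035, -0.065, 0],
    [0.058, -0.105, 0],
    [0.081, -0.145, 0],
    [0.1, -0.18, 0],
  ],
  fingers=[0.8, 0.8, 0.8, 0.8, 0.8],
)

```text
clock: 3.25
eef_pos: [0.501, 0.0892, 0.1526]
tool_rot: [-0.0, -0.141, 0.99, -0.0]
ft_force: [0.5, 0.0, -1.9]
opening: 0.0217
```

```bash
python3 mv.py 0.4989 0.057 0.153 106
```

```text
clock 3.25 pos [0.501  0.0892 0.1526] F [ 0.51  0.03 -1.9 ] open 0.0217 q [-0.25  0.41 -0.02  1.97  0.01  0.76  1.58]
rot [-0.0006 -0.0008  0.0031] trans [ 0.011  -0.0303 -0.0004]
```

Emit:
arm_command(
  rot=[
    [0, 0, 0.003],
    [0, 0, 0.003],
    [0, 0, 0.003],
    [0, 0, 0.003],
    [0, 0, 0.003],
  ],
  translation=[
    [0.004, -0.012, 0],
    [0.008, -0.024, 0],
    [0.011, -0.03, 0],
    [0.011, -0.03, 0],
    [0.011, -0.03, 0],
  ],
  fingers=[0.8, 0.8, 0.8, 0.8, 0.8],
)

```text
clock: 3.75
eef_pos: [0.5001, 0.0615, 0.1523]
tool_rot: [0.0, -0.141, 0.99, 0.0]
ft_force: [0.3, 0.6, -2.2]
opening: 0.0221
```

```bash
python3 mv.py 0.4989 0.057 0.153 106
python3 - <<'E'
from h import *
grab("3")
crop("top","3",200,140,330,260,5);crop("side","3",200,100,330,230,5)
E
```

```text
clock 3.75 pos [0.5001 0.0615 0.1523] F [ 0.28  0.62 -2.2 ] open 0.0221 q [-0.2   0.4  -0.02  1.99  0.01  0.75  1.63]
rot [0.0006 0.0003 0.0038] trans [ 0.0024 -0.004  -0.0007]
```

View pics/side3_c200_100.png

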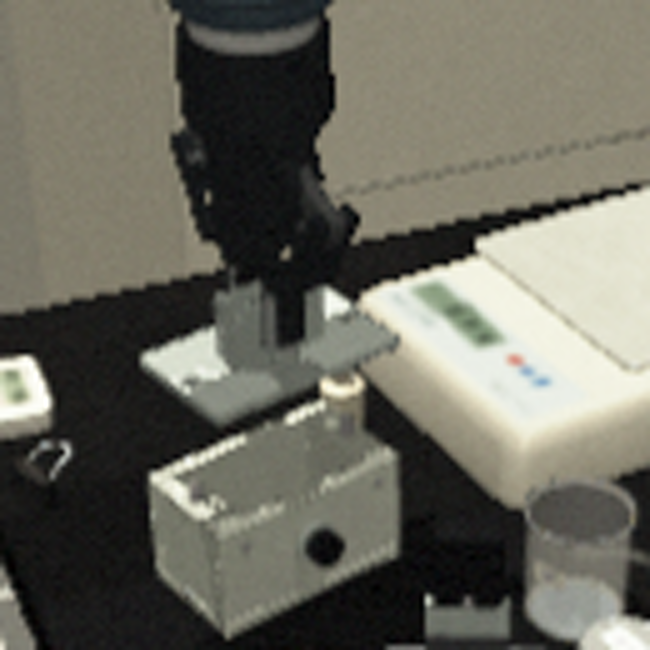

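View pics/top3_c200_140.png

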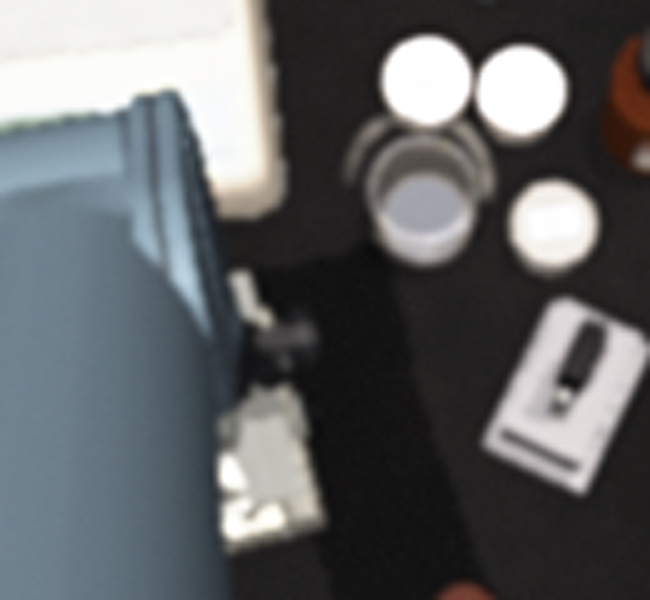

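Emit:
arm_command(
  rot=[
    [0, 0, 0.003],
    [0, 0, 0.003],
    [0, 0, 0.003],
    [0, 0, 0.003],
    [0, 0, 0.003],
  ],
  translation=[
    [0.001, -0.002, 0.01],
    [0.0022, -0.004, 0.02],
    [0.0022, -0.004, 0.03],
    [0.0022, -0.004, 0.034],
    [0.0022, -0.004, 0.034],
  ],
  fingers=[0.8, 0.8, 0.8, 0.8, 0.8],
)

```text
clock: 4.35
eef_pos: [0.4983, 0.0556, 0.1173]
tool_rot: [-0.001, -0.139, 0.99, -0.0]
ft_force: [0.3, 0.2, -2.0]
opening: 0.0218
```

```bash
python3 mv.py 0.4989 0.057 0.118 106
python3 - <<'E'
from h import *
grab("4")
crop("top","4",200,140,330,260,5);crop("side","4",210,130,310,230,6)
E
python3 mv.py 0.4989 0.057 0.118 106
```

```text
clock 4.35 pos [0.4983 0.0556 0.1173] F [ 0.34  0.22 -1.97] open 0.0218 q [-0.19  0.46 -0.02  2.01  0.01  0.68  1.64]
rot [ 0.0002 -0.0019 -0.0009] trans [-0.001   0.0012 -0.0007]
clock 4.45 pos [0.4991 0.0557 0.1182] F [ 0.28  0.02 -2.07] open 0.0217 q [-0.19  0.45 -0.02  2.01  0.01  0.68  1.64]
rot [ 0.    -0.    -0.001] trans [-0.0002  0.0013  0.0002]
```

View pics/side4_c210_130.png

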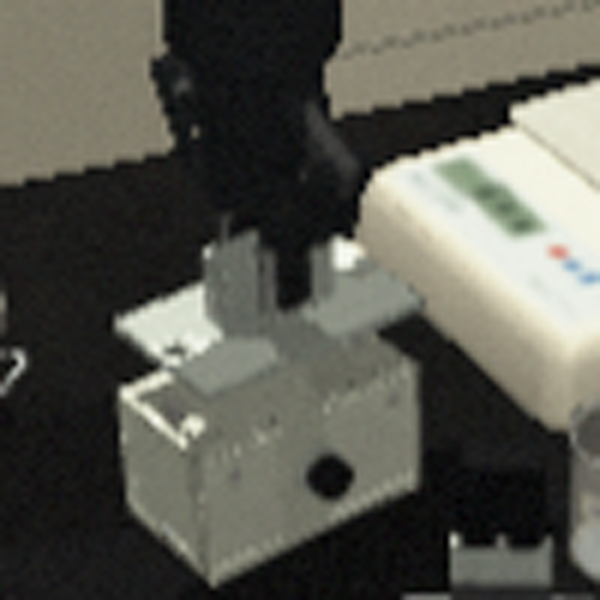

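View pics/top4_c200_140.png

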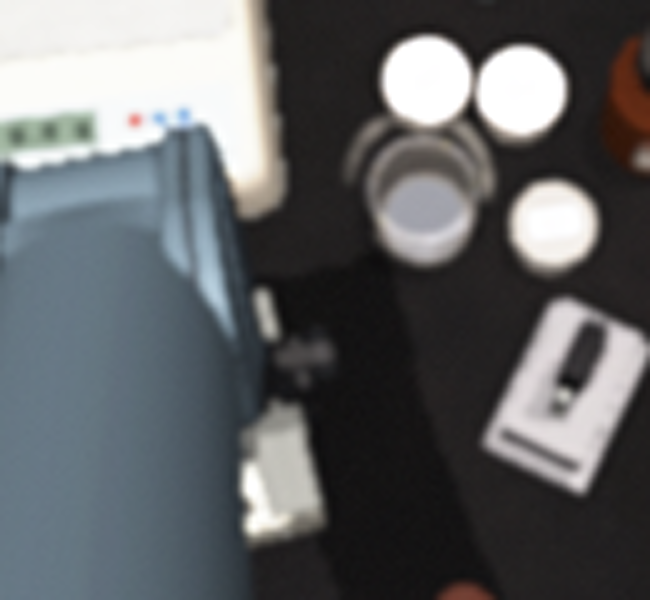

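```bash
cat > m4.py <<'E'
from h import *
D=np.load("side4.npz"); p,d=D["p"],D["d"]; W=cloud("side",d)
c0=np.array([.499,.0575]); 
a=np.radians(16); X=np.array([np.cos(a),np.sin(a)]); Y=np.array([-X[1],X[0]])
m=(W[...,2]>.1085)&(W[...,2]<.119)&(np.hypot(W[...,0]-.499,W[...,1]-.0577)<.09)
vv,uu=np.nonzero(m); P=W[m]
L=P[:,:2]-c0; lx,ly=L@X*1000,L@Y*1000
print(len(P),"plate z by bins:")
for a0 in range(-70,70,20):
    s=(lx>a0)&(lx<a0+20)
    if s.sum()>3: print(a0,s.sum(),np.median(P[s,2]).round(4),"y",ly[s].min().round(1),ly[s].max().round(1))
print("x",np.percentile(lx,[0,1,99,100]).round(1))
im=(W[130:230,210:310,2]*1000)
m=im.copy(); v=np.clip(im*2,0,255).astype(np.uint8); cv2.imwrite("pics/z4.png",cv2.resize(cv2.applyColorMap(v,cv2.COLORMAP_JET),None,fx=6,fy=6,interpolation=cv2.INTER_NEAREST))
E
python3 m4.py
```

```text
490 plate z by bins:
-70 75 0.1112 y -39.6 34.3
-50 123 0.1111 y -38.4 35.3
-30 87 0.1117 y -39.4 35.3
-10 48 0.111 y -39.1 -10.5
10 54 0.1114 y -39.8 -9.9
30 65 0.1112 y -39.7 19.6
50 38 0.1108 y -39.4 25.1
x [-62.6 -62.1  57.1  60.4]
```

View pics/z4.png

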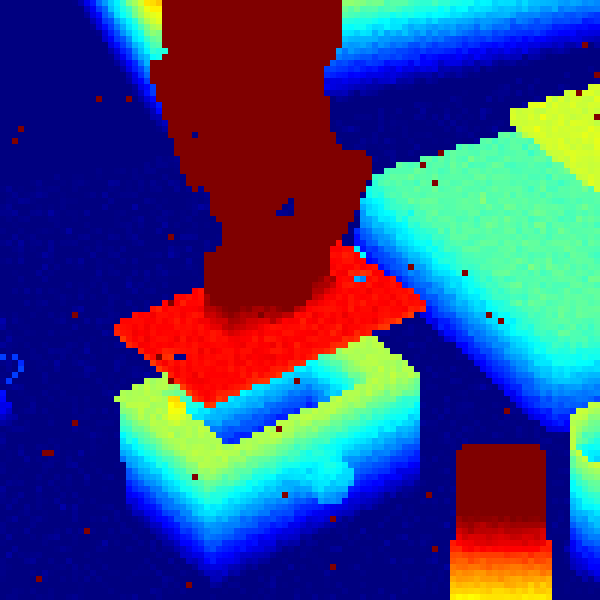

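```bash
cat > m5.py <<'E'
from h import *
import sys
c0=np.array([.499,.0575]); a=np.radians(16); X=np.array([np.cos(a),np.sin(a)]); Y=np.array([-X[1],X[0]])
def rep(f,zp,dz=.0027):
    W=cloud("side",np.load(f)["d"])
    m=(W[...,2]>zp-dz)&(W[...,2]<zp+.006)&(np.hypot(W[...,0]-.499,W[...,1]-.0577)<.09)
    k,l,st,_=cv2.connectedComponentsWithStats(m.astype(np.uint8),connectivity=4); l=l==1+np.argmax(st[1:,4])
    vv,uu=np.nonzero(l); P=onplane("side",np.c_[uu,vv],zp)[:,:2]-c0; x,y=P@X*1000,P@Y*1000
    # near edge y(x), left edge x(y)
    def edge(s,t,sel,lo,q):
        S,T=[],[]
        for b in np.arange(*sel,3):
            i=(s>b)&(s<b+3)
            if i.sum()>2: S.append(b+1.5);T.append(t[i].min() if q else t[i].max())
        f=np.polyfit(S,T,1); return np.polyval(f,lo).round(2),np.degrees(np.arctan(f[0])).round(2)
    print(f,zp,"ymin@0",edge(x,y,(-50,50),0,1),"xmin@0",edge(y,x,(-28,28),0,1),"xmax@-20",edge(y,x,(-32,-10),-20,0), "ymax@-45",edge(x,y,(-52,-34),-45,0))
rep("side0.npz",.0697);rep("side4.npz",.1112)
E
python3 m5.py
```

```text
side0.npz 0.0697 ymin@0 (np.float64(-33.77), np.float64(0.27)) xmin@0 (np.float64(-61.17), np.float64(0.84)) xmax@-20 (np.float64(55.09), np.float64(-1.2)) ymax@-45 (np.float64(36.92), np.float64(-5.1))
side4.npz 0.1112 ymin@0 (np.float64(-38.08), np.float64(-0.53)) xmin@0 (np.float64(-60.74), np.float64(0.19)) xmax@-20 (np.float64(55.66), np.float64(5.7)) ymax@-45 (np.float64(32.33), np.float64(-3.47))
```

Emit:
arm_command(
  rot=[
    [0, 0, 0],
    [0, 0, 0],
    [0, 0, 0],
    [0, 0, 0],
    [0, 0, 0],
  ],
  translation=[
    [0, 0.001, 0.003],
    [0, 0.002, 0.007],
    [0, 0.003, 0.012],
    [0, 0.003, 0.016],
    [0, 0.003, 0.016],
  ],
  fingers=[0.8, 0.8, 0.8, 0.8, 0.8],
)

```text
clock: 4.95
eef_pos: [0.4976, 0.0585, 0.1016]
tool_rot: [-0.001, -0.139, 0.99, -0.0]
ft_force: [-0.1, -0.0, -1.7]
opening: 0.0217
```

```bash
python3 - <<'E'
from h import *
grab("5",["side"])
crop("side","5",210,130,310,230,6)
W=cloud("side",np.load("side5.npz")["d"]); z=W[160:215,220:290,2]; z=z[(z>.088)&(z<.1)]; print(np.median(z),len(z))
E
sed -i 's/^rep.*/rep("side0.npz",.0697);rep("side5.npz",.0952)/' m5.py; python3 m5.py; python3 mv.py 0.4989 0.057 0.118 106
```

```text
0.09465355300525322 534
side0.npz 0.0697 ymin@0 (np.float64(-33.77), np.float64(0.27)) xmin@0 (np.float64(-61.17), np.float64(0.84)) xmax@-20 (np.float64(55.09), np.float64(-1.2)) ymax@-45 (np.float64(36.92), np.float64(-5.1))
side5.npz 0.0952 ymin@0 (np.float64(-34.32), np.float64(-0.26)) xmin@0 (np.float64(-61.43), np.float64(1.04)) xmax@-20 (np.float64(54.82), np.float64(2.78)) ymax@-45 (np.float64(34.8), np.float64(-19.19))
clock 5.0 pos [0.4979 0.0585 0.1019] F [ 0.39  0.79 -1.78] open 0.022 q [-0.19  0.48 -0.02  2.02  0.01  0.64  1.63]
rot [ 0.     -0.0008 -0.001 ] trans [-0.0006 -0.0017 -0.0161]
```

View pics/side5_c210_130.png

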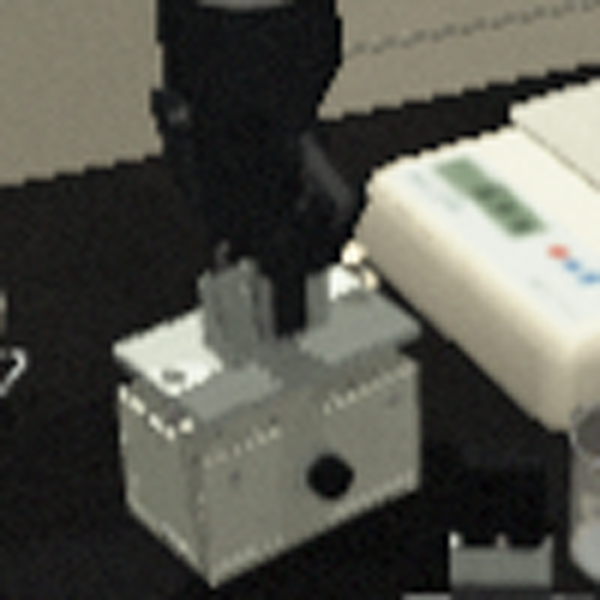

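Emit:
arm_command(
  rot=[
    [0, 0, 0],
    [0, 0, 0],
    [0, 0, 0],
    [0, 0, 0],
    [0, 0, 0],
  ],
  translation=[
    [0, 0.0003, 0.003],
    [0, 0.0003, 0.006],
    [0, 0.0003, 0.009],
    [0, 0.0003, 0.011],
    [0, 0.0003, 0.011],
  ],
  fingers=[0.8, 0.8, 0.8, 0.8, 0.8],
)

```text
clock: 5.5
eef_pos: [0.4978, 0.0588, 0.091]
tool_rot: [-0.0, -0.139, 0.99, -0.0]
ft_force: [-0.9, -0.1, -1.3]
opening: 0.0214
```

```bash
python3 - <<'E'
from h import *
grab("6",["side"])
crop("side","6",210,130,310,230,6)
W=cloud("side",np.load("side6.npz")["d"]); z=W[160:215,220:290,2]; z=z[(z>.079)&(z<.09)]; print(np.median(z),len(z))
E
sed -i 's/^rep.*/rep("side0.npz",.0697);rep("side6.npz",.084)/' m5.py; python3 m5.py; python3 mv.py 0.4989 0.057 0.118 106
```

```text
0.08413477297473117 526
side0.npz 0.0697 ymin@0 (np.float64(-33.77), np.float64(0.27)) xmin@0 (np.float64(-61.17), np.float64(0.84)) xmax@-20 (np.float64(55.09), np.float64(-1.2)) ymax@-45 (np.float64(36.92), np.float64(-5.1))
side6.npz 0.084 ymin@0 (np.float64(-34.67), np.float64(-0.23)) xmin@0 (np.float64(-60.65), np.float64(0.05)) xmax@-20 (np.float64(56.22), np.float64(-4.8)) ymax@-45 (np.float64(35.93), np.float64(4.68))
clock 5.55 pos [0.498  0.0588 0.0911] F [ 0.49 -0.41 -1.21] open 0.0217 q [-0.19  0.5  -0.02  2.03  0.01  0.62  1.63]
rot [ 0.     -0.0003 -0.0011] trans [-0.0004 -0.002  -0.0269]
```

View pics/side6_c210_130.png

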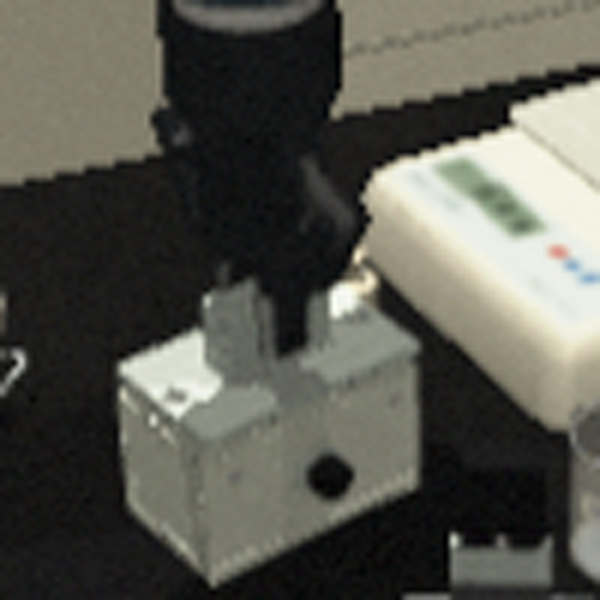

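Emit:
arm_command(
  rot=[
    [0, 0, 0],
    [0, 0, 0],
    [0, 0, 0],
    [0, 0, 0],
    [0, 0, 0],
  ],
  translation=[
    [0.0003, 0.0004, 0.002],
    [0.0003, 0.0004, 0.004],
    [0.0003, 0.0004, 0.006],
    [0.0003, 0.0004, 0.007],
    [0.0003, 0.0004, 0.0075],
  ],
  fingers=[0.8, 0.8, 0.8, 0.8, 0.8],
)

```text
clock: 6.05
eef_pos: [0.4976, 0.0591, 0.0836]
tool_rot: [-0.0, -0.139, 0.99, -0.0]
ft_force: [0.9, 0.1, -1.5]
opening: 0.0216
```

```bash
python3 mv.py 0.4989 0.057 0.08 106
```

```text
clock 6.05 pos [0.4976 0.0591 0.0836] F [ 0.92  0.13 -1.51] open 0.0216 q [-0.2   0.51 -0.02  2.03  0.01  0.6   1.63]
rot [-0.     -0.0002 -0.001 ] trans [-0.0007 -0.0024  0.0036]
```

Still carrying the weight (no contact yet); go down a little more.

Emit:
arm_command(
  rot=[
    [0, 0, 0],
    [0, 0, 0],
    [0, 0, 0],
    [0, 0, 0],
    [0, 0, 0],
  ],
  translation=[
    [0, 0, 0.0004],
    [0, 0, 0.0008],
    [0, 0, 0.0012],
    [0, 0, 0.0012],
    [0, 0, 0.0012],
  ],
  fingers=[0.8, 0.8, 0.8, 0.8, 0.8],
)

```text
clock: 6.55
eef_pos: [0.4977, 0.0591, 0.083]
tool_rot: [0.0, -0.139, 0.99, -0.0]
ft_force: [-2.1, 0.2, 5.5]
opening: 0.0215
```

Emit:
arm_command(
  rot=[
    [0, 0, 0],
    [0, 0, 0],
    [0, 0, 0],
    [0, 0, 0],
    [0, 0, 0],
  ],
  translation=[
    [0, 0, -0.0004],
    [0, 0, -0.0004],
    [0, 0, -0.0004],
    [0, 0, -0.0004],
    [0, 0, -0.0004],
  ],
  fingers=[0.8, 0.65, 0.5, 0.35, 0.2],
)

```text
clock: 7.05
eef_pos: [0.4977, 0.0591, 0.083]
tool_rot: [0.0, -0.139, 0.99, -0.0]
ft_force: [-0.4, 0.1, 0.4]
opening: 0.0679
```

Emit:
arm_command(
  rot=[
    [0, 0, 0],
    [0, 0, 0],
    [0, 0, 0],
    [0, 0, 0],
    [0, 0, 0],
  ],
  translation=[
    [0, 0, 0],
    [0, 0, -0.01],
    [0, 0, -0.04],
    [0, 0, -0.09],
    [0, 0, -0.14],
  ],
  fingers=[0.1, 0.1, 0.1, 0.1, 0.1],
)

```text
clock: 7.55
eef_pos: [0.497, 0.059, 0.225]
tool_rot: [-0.001, -0.139, 0.99, -0.0]
ft_force: [1.8, 0.3, 0.5]
opening: 0.077
```

```bash
python3 mv.py 0.5297 -0.133 0.21 65
python3 - <<'E'
from h import *
grab("7",["side"])
crop("side","7",210,130,310,230,6)
W=cloud("side",np.load("side7.npz")["d"]); z=W[160:215,220:290,2]; z1=z[(z>.069)&(z<.09)]; print(np.median(z1),len(z1)); z1=z[(z>.105)&(z<.12)]; print(np.median(z1),len(z1))
E
sed -i 's/^rep.*/rep("side0.npz",.0697);rep("side7.npz",.0757)/' m5.py; python3 m5.py
```

```text
clock 7.55 pos [0.497 0.059 0.225] F [1.77 0.34 0.49] open 0.077 q [-0.2   0.29 -0.01  1.93  0.    0.92  1.64]
rot [-3.000e-04 -1.000e-03  7.146e-01] trans [ 0.0212 -0.1936  0.015 ]
0.07630954366916602 613
0.11050458549100503 133
side0.npz 0.0697 ymin@0 (np.float64(-33.77), np.float64(0.27)) xmin@0 (np.float64(-61.17), np.float64(0.84)) xmax@-20 (np.float64(55.09), np.float64(-1.2)) ymax@-45 (np.float64(36.92), np.float64(-5.1))
side7.npz 0.0757 ymin@0 (np.float64(-34.22), np.float64(0.95)) xmin@0 (np.float64(-60.75), np.float64(1.5)) xmax@-20 (np.float64(56.29), np.float64(-5.88)) ymax@-45 (np.float64(37.07), np.float64(-1.78))
```

View pics/side7_c210_130.png

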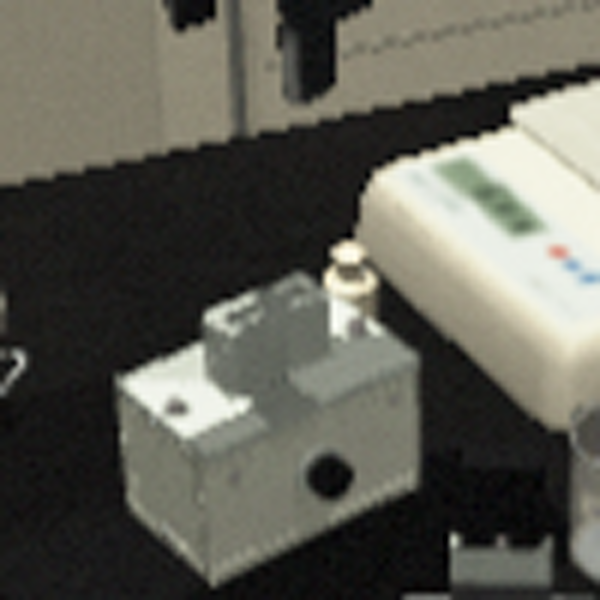

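Emit:
arm_command(
  rot=[
    [0, 0, 0.12],
    [0, 0, 0.26],
    [0, 0, 0.4],
    [0, 0, 0.54],
    [0, 0, 0.68],
  ],
  translation=[
    [0.003, -0.025, 0],
    [0.008, -0.065, 0.002],
    [0.012, -0.105, 0.005],
    [0.016, -0.145, 0.01],
    [0.02, -0.18, 0.012],
  ],
  fingers=[0.2, 0.3, 0.4, 0.4, 0.4],
)

```text
clock: 8.1
eef_pos: [0.5278, -0.1216, 0.2115]
tool_rot: [0.0, 0.203, 0.979, -0.0]
ft_force: [0.8, 0.3, -0.1]
opening: 0.0516
```

```bash
python3 mv.py 0.5297 -0.1328 0.19 65
python3 - <<'E'
from h import *
for n in("top","side"):
    D=np.load(n+"0.npz"); p=D["p"].astype(int); W=cloud(n,D["d"]); m=(p[...,1]>1.5*p[...,0])&(p[...,1]>1.5*p[...,2])&(p[...,1]>60)&(D["d"]>0)&(W[...,0]<.6)&(W[...,0]>.4)
    P=W[m]; print(n,len(P),P.min(0).round(3),P.max(0).round(3))
E
```

```text
clock 8.1 pos [ 0.5278 -0.1216  0.2115] F [ 0.81  0.32 -0.12] open 0.0516 q [-0.01  0.38  0.2   1.86 -0.09  0.92  1.39]
rot [0.     0.0007 0.028 ] trans [-0.0062 -0.0095  0.0215]
top 142 [ 0.463 -0.286 -0.004] [ 0.512 -0.22   0.15 ]
side 621 [ 0.46  -0.257  0.003] [ 0.526 -0.126  0.148]
```

Emit:
arm_command(
  rot=[
    [0, 0, 0.02],
    [0, 0, 0.028],
    [0, 0, 0.028],
    [0, 0, 0.028],
    [0, 0, 0.028],
  ],
  translation=[
    [-0.003, -0.005, 0],
    [-0.006, -0.0095, 0.005],
    [-0.006, -0.0095, 0.02],
    [-0.006, -0.0095, 0.04],
    [-0.006, -0.0095, 0.04],
  ],
  fingers=[0.4, 0.4, 0.4, 0.4, 0.4],
)

```text
clock: 8.6
eef_pos: [0.5279, -0.1285, 0.1689]
tool_rot: [-0.002, 0.212, 0.977, 0.0]
ft_force: [-0.4, 0.6, 0.3]
opening: 0.0512
```

```bash
python3 mv.py 0.5297 -0.1328 0.112 65
python3 - <<'E'
from h import *
grab("8")
crop("side","8",230,120,350,270,4);crop("top","8",260,150,360,250,5)
E
```

```text
clock 8.6 pos [ 0.5279 -0.1285  0.1689] F [-0.44  0.64  0.32] open 0.0512 q [ 0.01  0.44  0.19  1.88 -0.11  0.83  1.4 ]
rot [-0.0004 -0.0049  0.0098] trans [-0.0037 -0.0032  0.0569]
```

View pics/side8_c230_120.png

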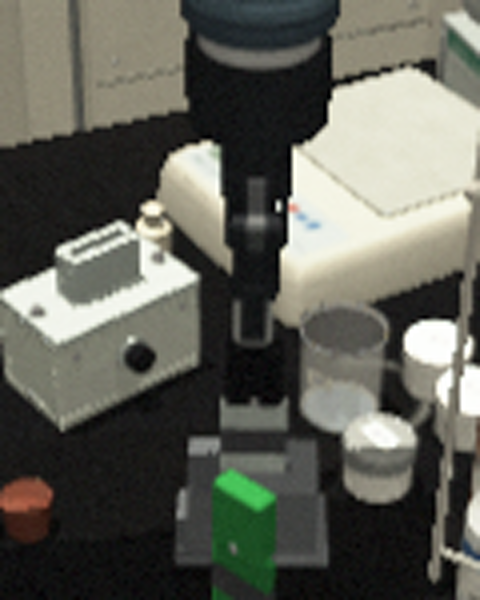

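View pics/top8_c260_150.png

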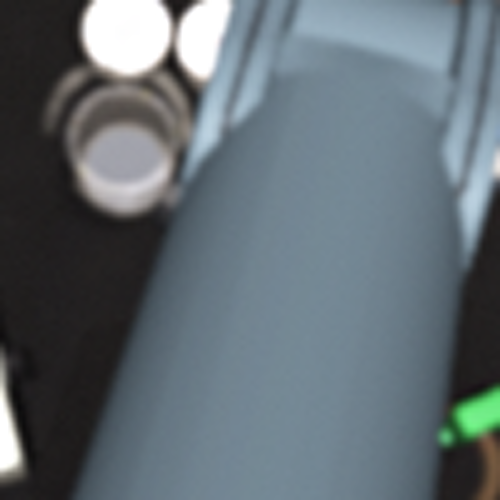

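Emit:
arm_command(
  rot=[
    [0, 0, 0.008],
    [0, 0, 0.008],
    [0, 0, 0.008],
    [0, 0, 0.008],
    [0, 0, 0.008],
  ],
  translation=[
    [-0.003, -0.0025, 0.003],
    [-0.0035, -0.003, 0.015],
    [-0.0035, -0.003, 0.033],
    [-0.0035, -0.003, 0.05],
    [-0.0035, -0.003, 0.056],
  ],
  fingers=[0.4, 0.4, 0.4, 0.4, 0.4],
)

```text
clock: 9.2
eef_pos: [0.5306, -0.1345, 0.1132]
tool_rot: [-0.001, 0.217, 0.976, -0.0]
ft_force: [-0.7, -0.1, 0.4]
opening: 0.0512
```

```bash
python3 mv.py 0.5297 -0.1328 0.112 65
```

```text
clock 9.2 pos [ 0.5306 -0.1345  0.1132] F [-0.66 -0.13  0.41] open 0.0512 q [ 0.03  0.53  0.18  1.91 -0.14  0.72  1.42]
rot [-0.0007 -0.0024 -0.0014] trans [0.0015 0.0012 0.0012]
```

Emit:
arm_command(
  rot=[
    [0, 0, 0],
    [0, 0, 0],
    [0, 0, 0],
    [0, 0, 0],
    [0, 0, 0],
  ],
  translation=[
    [0.001, 0.001, 0.001],
    [0.001, 0.001, 0.001],
    [0.001, 0.001, 0.001],
    [0.001, 0.001, 0.001],
    [0.001, 0.001, 0.001],
  ],
  fingers=[0.5, 0.65, 0.8, 0.95, 1.0],
  newtons=45,
)

```text
clock: 9.7
eef_pos: [0.532, -0.1334, 0.1148]
tool_rot: [0.001, 0.217, 0.976, 0.0]
ft_force: [-0.3, 0.5, 4.5]
opening: 0.0157
```

Emit:
arm_command(
  rot=[
    [0, 0, 0],
    [0, 0, 0],
    [0, 0, 0],
    [0, 0, 0],
    [0, 0, 0],
  ],
  translation=[
    [0, 0, 0],
    [0, 0, 0],
    [0, 0, 0],
    [0, 0, -0.003],
    [0, 0, -0.006],
  ],
  fingers=[1, 1, 1, 1, 1],
)

```text
clock: 10.2
eef_pos: [0.5305, -0.1334, 0.1198]
tool_rot: [-0.001, 0.217, 0.976, -0.0]
ft_force: [-0.9, 0.8, -2.0]
opening: 0.0154
```

```bash
python3 mv.py 0.5297 -0.1328 0.112 65
python3 - <<'E'
from h import *
grab("9",["side"])
crop("side","9",230,120,350,270,4)
E
```

```text
clock 10.2 pos [ 0.5305 -0.1334  0.1198] F [-0.94  0.78 -1.97] open 0.0154 q [ 0.03  0.52  0.18  1.91 -0.13  0.73  1.41]
rot [-0.0005 -0.0011 -0.0015] trans [0.001  0.0002 0.0078]
```

View pics/side9_c230_120.png

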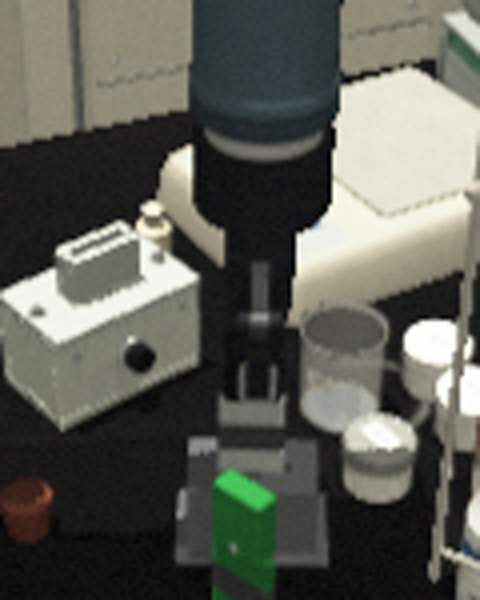

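Emit:
arm_command(
  rot=[
    [0, 0, 0],
    [0, 0, 0],
    [0, 0, 0],
    [0, 0, 0],
    [0, 0, 0],
  ],
  translation=[
    [0, 0, -0.015],
    [0, 0, -0.035],
    [0, 0, -0.07],
    [0, 0, -0.11],
    [0, 0, -0.14],
  ],
  fingers=[1, 1, 1, 1, 1],
)

```text
clock: 10.75
eef_pos: [0.5312, -0.1337, 0.2621]
tool_rot: [0.001, 0.217, 0.976, -0.0]
ft_force: [0.9, 0.3, -2.1]
opening: 0.0154
```

```bash
python3 mv.py 0.4977 0.0591 0.262 106
python3 - <<'E'
from h import *
grab("10")
crop("side","10",230,50,350,200,4)
E
```

```text
clock 10.75 pos [ 0.5312 -0.1337  0.2621] F [ 0.9   0.28 -2.07] open 0.0154 q [-0.01  0.33  0.22  1.79 -0.08  1.03  1.37]
rot [-3.000e-04  1.200e-03 -7.174e-01] trans [0.1122 0.1604 0.    ]
```

View pics/side10_c230_50.png

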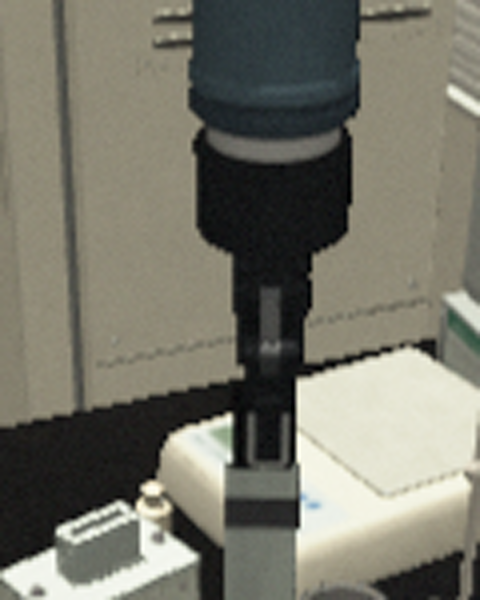

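Emit:
arm_command(
  rot=[
    [0, 0, -0.1],
    [0, 0, -0.24],
    [0, 0, -0.38],
    [0, 0, -0.52],
    [0, 0, -0.66],
  ],
  translation=[
    [0.011, 0.016, 0],
    [0.034, 0.048, 0],
    [0.057, 0.082, 0],
    [0.08, 0.115, 0],
    [0.1, 0.145, 0],
  ],
  fingers=[1, 1, 1, 1, 1],
)

```text
clock: 11.35
eef_pos: [0.5006, 0.0421, 0.259]
tool_rot: [-0.001, -0.114, 0.993, 0.0]
ft_force: [1.0, 0.4, -1.3]
opening: 0.0153
```

```bash
python3 mv.py 0.4977 0.0591 0.242 106
```

```text
clock 11.35 pos [0.5006 0.0421 0.259 ] F [ 0.97  0.45 -1.31] open 0.0153 q [-0.18  0.25  0.01  1.89 -0.    1.    1.63]
rot [ 0.0004 -0.0017 -0.0505] trans [-0.001   0.0172  0.017 ]
```

Emit:
arm_command(
  rot=[
    [0, 0, -0.03],
    [0, 0, -0.05],
    [0, 0, -0.05],
    [0, 0, -0.05],
    [0, 0, -0.05],
  ],
  translation=[
    [0, 0.008, 0.003],
    [-0.0005, 0.015, 0.009],
    [-0.0005, 0.0155, 0.015],
    [-0.0005, 0.0155, 0.017],
    [-0.0005, 0.0155, 0.017],
  ],
  fingers=[1, 1, 1, 1, 1],
)

```text
clock: 11.85
eef_pos: [0.4989, 0.0541, 0.2423]
tool_rot: [-0.001, -0.134, 0.991, -0.0]
ft_force: [-0.9, -0.5, -1.3]
opening: 0.0152
```

```bash
python3 mv.py 0.4977 0.0591 0.242 106
python3 - <<'E'
from h import *
grab("11")
crop("side","11",210,90,310,210,5);crop("top","11",210,160,310,260,6)
E
python3 mv.py 0.4977 0.0591 0.242 106
```

```text
clock 11.85 pos [0.4989 0.0541 0.2423] F [-0.94 -0.5  -1.32] open 0.0152 q [-0.2   0.27 -0.    1.91  0.    0.96  1.64]
rot [-0.0004 -0.0014 -0.0099] trans [-0.0002  0.0052  0.0003]
clock 11.95 pos [0.4993 0.0546 0.243 ] F [ 1.35 -0.32 -1.53] open 0.0153 q [-0.2   0.27 -0.    1.91  0.    0.96  1.64]
rot [-0.0003 -0.0001 -0.0091] trans [0.0004 0.0048 0.001 ]
```

View pics/side11_c210_90.png

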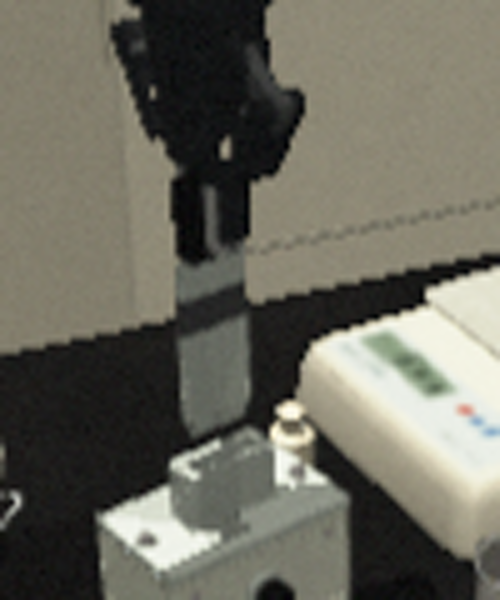

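View pics/top11_c210_160.png

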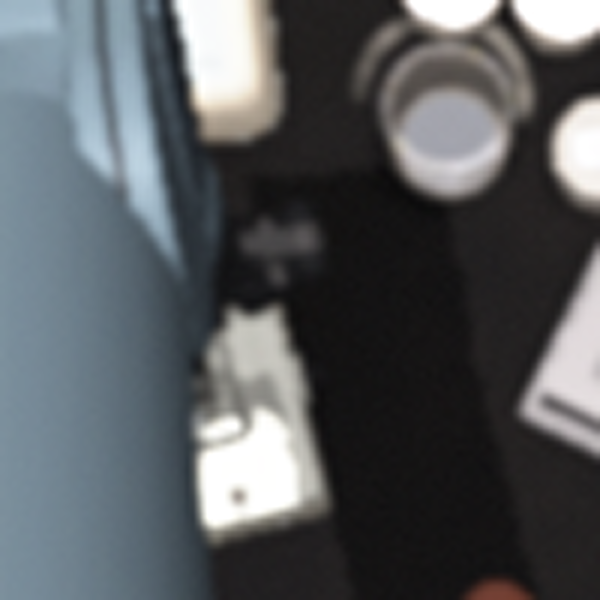

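Emit:
arm_command(
  rot=[
    [0, 0, -0.009],
    [0, 0, -0.009],
    [0, 0, -0.009],
    [0, 0, -0.009],
    [0, 0, -0.009],
  ],
  translation=[
    [0.0003, 0.003, 0.002],
    [0.0003, 0.0048, 0.006],
    [0.0003, 0.0048, 0.01],
    [0.0003, 0.0048, 0.013],
    [0.0003, 0.0048, 0.013],
  ],
  fingers=[1, 1, 1, 1, 1],
)

```text
clock: 12.45
eef_pos: [0.4971, 0.06, 0.2294]
tool_rot: [-0.001, -0.14, 0.99, -0.0]
ft_force: [0.0, -0.5, -1.6]
opening: 0.0156
```

Emit:
arm_command(
  rot=[
    [0, 0, 0],
    [0, 0, 0],
    [0, 0, 0],
    [0, 0, 0],
    [0, 0, 0],
  ],
  translation=[
    [0, 0, 0],
    [0, 0, 0],
    [0, 0, 0],
    [0, 0, 0],
    [0, 0, 0],
  ],
  fingers=[1, 1, 1, 1, 1],
)

```text
clock: 12.95
eef_pos: [0.4976, 0.0601, 0.2301]
tool_rot: [0.0, -0.14, 0.99, 0.0]
ft_force: [1.0, -0.2, -2.0]
opening: 0.0153
```

```bash
cat > m6.py <<'E'
from h import *
import sys
tag=sys.argv[1]
if len(sys.argv)>2: grab(tag,["side"])
crop("side",tag,210,90,310,210,5)
W=cloud("side",np.load(f"side{tag}.npz")["d"])
c0=np.array([.4977,.0591]); a=np.radians(16); X=np.array([np.cos(a),np.sin(a)]); Y=np.array([-X[1],X[0]])
lx=((W[...,:2]-c0)@X)*1000; ly=((W[...,:2]-c0)@Y)*1000; z=W[...,2]*1000
box=(abs(lx)<45)&(abs(ly)<40)
for zl in range(75,215,7):
    m=box&(z>zl)&(z<=zl+7)
    if m.sum()<8: continue
    # face fit ly = a+b*lx on near face
    q=np.median(ly[m]); i=m&(abs(ly-q)<4)
    f=np.polyfit(lx[i],ly[i],1)
    # subpixel x extents by row
    ext=[]
    for r in np.unique(np.nonzero(i)[0]):
        xs=lx[r][i[r]]
        if len(xs)>6: ext.append((xs.min(),xs.max()))
    e=np.median(ext,axis=0) if ext else (0,0)
    print(zl,zl+7,int(i.sum()),"face y@0 %.2f slope %.2fdeg rms %.2f"%(f[1],np.degrees(np.arctan(f[0])),np.std(ly[i]-np.polyval(f,lx[i]))),"x",np.round(e,1),"mid %.2f w %.1f"%(np.mean(e),e[1]-e[0]))
E
python3 mv.py 0.4977 0.0591 0.2295 106; python3 m6.py 12 g;python3 mv.py 0.4977 0.0591 0.2295 106
```

```text
clock 12.95 pos [0.4976 0.0601 0.2301] F [ 0.98 -0.18 -1.97] open 0.0153 q [-0.2   0.29 -0.01  1.93  0.    0.93  1.64]
rot [0.     0.0001 0.002 ] trans [ 0.0001 -0.001   0.0006]
75 82 60 face y@0 -13.46 slope -0.20deg rms 2.35 x [14.  29.6] mid 21.79 w 15.5
82 89 36 face y@0 -10.44 slope -0.33deg rms 1.57 x [0 0] mid 0.00 w 0.0
89 96 42 face y@0 -10.33 slope -0.86deg rms 1.05 x [0 0] mid 0.00 w 0.0
96 103 33 face y@0 -9.94 slope -1.63deg rms 1.56 x [0 0] mid 0.00 w 0.0
103 110 30 face y@0 -10.35 slope -0.26deg rms 1.25 x [0 0] mid 0.00 w 0.0
110 117 20 face y@0 -5.77 slope 0.76deg rms 2.27 x [0 0] mid 0.00 w 0.0
117 124 11 face y@0 0.76 slope -0.80deg rms 1.47 x [0 0] mid 0.00 w 0.0
124 131 20 face y@0 0.65 slope 0.16deg rms 0.97 x [0 0] mid 0.00 w 0.0
131 138 27 face y@0 -1.34 slope -3.87deg rms 1.46 x [-20.6  -4.9] mid -12.72 w 15.7
138 145 28 face y@0 -1.27 slope -1.38deg rms 1.35 x [-11.    5.5] mid -2.76 w 16.5
145 152 33 face y@0 -1.33 slope 0.26deg rms 1.57 x [0 0] mid 0.00 w 0.0
152 159 33 face y@0 -1.15 slope -0.48deg rms 1.61 x [-24.9  -4.3] mid -14.60 w 20.6
159 166 32 face y@0 -1.37 slope -0.07deg rms 1.35 x [-19.3  -2.6] mid -10.99 w 16.7
166 173 24 face y@0 -2.05 slope -2.40deg rms 1.19 x [0 0] mid 0.00 w 0.0
173 180 34 face y@0 -0.86 slope 0.45deg rms 1.44 x [-25.3  -5. ] mid -15.13 w 20.3
180 187 31 face y@0 -1.67 slope 1.76deg rms 1.45 x [0 0] mid 0.00 w 0.0
187 194 34 face y@0 -0.99 slope -0.58deg rms 1.65 x [0 0] mid 0.00 w 0.0
194 201 30 face y@0 -1.46 slope 1.35deg rms 1.13 x [-16.6   1. ] mid -7.77 w 17.6
201 208 32 face y@0 -1.04 slope -0.99deg rms 1.22 x [-17.4  -0.6] mid -8.98 w 16.8
208 215 34 face y@0 -1.20 slope -0.84deg rms 1.46 x [-7.3 10.4] mid 1.52 w 17.7
clock 13.0 pos [0.4976 0.0601 0.2301] F [ 0.75 -0.05 -1.05] open 0.0156 q [-0.2   0.29 -0.01  1.93  0.    0.93  1.64]
rot [-0.0001  0.0001  0.002 ] trans [ 0.0002 -0.001   0.0006]
```

View pics/side12_c210_90.png

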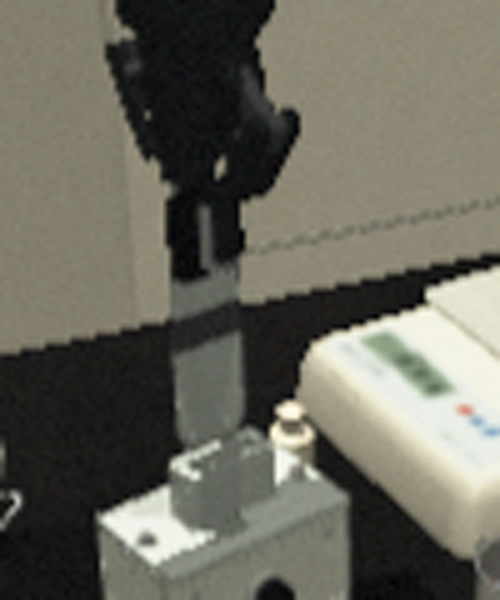

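```bash
cat > m7.py <<'E'
from h import *
import sys
tag=sys.argv[1]
W=cloud("side",np.load(f"side{tag}.npz")["d"])
c0=np.array([.4977,.0591]); a=np.radians(16); X=np.array([np.cos(a),np.sin(a)]); Y=np.array([-X[1],X[0]])
K,R,t=cam("side"); C=-R.T@t
def face(zl,zh,yp,nm):
    lx=((W[...,:2]-c0)@X)*1000; ly=((W[...,:2]-c0)@Y)*1000; z=W[...,2]*1000
    m=(abs(lx)<45)&(abs(ly-yp)<5)&(z>zl)&(z<zh)
    vv,uu=np.nonzero(m)
    r=np.c_[uu,vv,np.ones(len(uu))]@np.linalg.inv(K).T@R
    n=np.r_[Y,0]; p0=np.r_[c0+Y*yp/1000,0]; s=((p0-C)@n)/(r@n); P=C+s[:,None]*r
    x=((P[:,:2]-c0)@X)*1000; zz=P[:,2]*1000
    lo,hi=[],[]; zs=[]
    for b in np.arange(zl,zh-4,5):
        i=(zz>b)&(zz<b+5)
        if i.sum()>8: lo.append(x[i].min());hi.append(x[i].max());zs.append(b+2.5)
    print(nm,"lo",np.round(lo,1),"hi",np.round(hi,1),"mid",np.round(np.mean((np.array(lo)+hi)/2),2),"w",np.round(np.mean(np.array(hi)-lo),1), "tilt",np.degrees(np.polyfit(zs,(np.array(lo)+hi)/2,1)[0]).round(2))
face(82,110,-10.35,"throat"); face(132,202,-1.25,"blade")
E
python3 m7.py 12; python3 m7.py 9 | head -1;  python3 m7.py 11
```

```text
throat lo [-28.7 -31.9 -31.3 -31.1 -30.7] hi [25.1 25.3 25.4 25.6 25.7] mid -2.66 w 56.1 tilt -0.83
blade lo [-25.7 -28.6 -25.1 -28.  -27.6 -27.2 -27.  -26.6 -26.2 -26.  -25.6 -28.2
 -28.  -27.6] hi [13.5 13.7 14.  14.1 14.4 14.6 11.6 11.8 12.  12.3 12.5 12.7 13.  13.1] mid -6.93 w 40.1 tilt -0.92
throat lo [-28.7 -31.9 -28.3 -31.1 -30.9] hi [25.1 25.3 25.4 25.6 25.7] mid -2.38 w 55.6 tilt -1.06
throat lo [-28.7 -28.5 -28.3 -27.9 -30.9] hi [25.1 25.3 25.4 25.6 25.7] mid -1.73 w 54.3 tilt -1.19
blade lo [-19.2 -25.1 -24.7 -24.1] hi [13.5 17.1 17.5 14.6] mid -3.81 w 39.0 tilt -3.98
  return _methods._mean(a, axis=axis, dtype=dtype,
  ret = ret.dtype.type(ret / rcount)
Traceback (most recent call last):
  File "m7.py", line 19, in <module>
    face(82,110,-10.35,"throat"); face(132,202,-1.25,"blade")
                                  ~~~~^^^^^^^^^^^^^^^^^^^^^^^
  File "m7.py", line 18, in face
    print(nm,"lo",np.round(lo,1),"hi",np.round(hi,1),"mid",np.round(np.mean((np.array(lo)+hi)/2),2),"w",np.round(np.mean(np.array(hi)-lo),1), "tilt",np.degrees(np.polyfit(zs,(np.array(lo)+hi)/2,1)[0]).round(2))
                                                                                                                                                                ~~~~~~~~~~^^^^^^^^^^^^^^^^^^^^^^^^^^
TypeError: expected non-empty vector for x
```

Emit:
arm_command(
  rot=[
    [0, 0, 0.002],
    [0, 0, 0.002],
    [0, 0, 0.002],
    [0, 0, 0.002],
    [0, 0, 0.002],
  ],
  translation=[
    [-0.002, -0.0011, 0],
    [-0.004, -0.0011, 0],
    [-0.004, -0.0011, 0],
    [-0.004, -0.0011, 0],
    [-0.004, -0.0011, 0],
  ],
  fingers=[1, 1, 1, 1, 1],
)

```text
clock: 13.5
eef_pos: [0.5016, 0.0602, 0.23]
tool_rot: [-0.0, -0.139, 0.99, -0.0]
ft_force: [0.5, 0.3, -1.5]
opening: 0.0156
```

```bash
python3 m6.py 13 g|grep -v "x \[0 0\]" | head -0; python3 mv.py 0.4977 0.0591 0.2295 106
cat > m8.py <<'E'
from h import *
import sys
tag=sys.argv[1]
K,R,t=cam("side"); C=-R.T@t
c0=np.array([.4977,.0591]); a=np.radians(16); X=np.array([np.cos(a),np.sin(a)]); Y=np.array([-X[1],X[0]])
W=cloud("side",np.load(f"side{tag}.npz")["d"]); lx=((W[...,:2]-c0)@X)*1000; ly=((W[...,:2]-c0)@Y)*1000; z=W[...,2]*1000
def yface(zl,zh,y0):
    m=(abs(lx)<22)&(abs(ly-y0)<3.5)&(z>zl)&(z<zh); return np.median(ly[m]).round(2),m.sum(),np.polyfit(z[m],ly[m],1)[0].round(3)
yt=yface(84,108,-10.35); yb=yface(134,205,-1.9); print("throat face",yt,"blade face",yb,"y off blade-throat",round(yb[0]+3-(yt[0]+11),2))
g=cv2.cvtColor(np.load(f"side{tag}.npz")["p"],cv2.COLOR_RGB2GRAY)
def pt(x,y,zz): return proj("side",np.r_[c0+X*x/1000+Y*y/1000,zz/1000])[0]
def edge(y,xs,zs,nm):
    out=[]
    for zz in zs:
        q=np.array([pt(x,y,zz) for x in xs]); v=cv2.remap(g.astype(np.float32),q[:,0].astype(np.float32)[None],q[:,1].astype(np.float32)[None],cv2.INTER_LINEAR)[0]
        v=cv2.GaussianBlur(v[None],(0,0),2)[0]; d=np.abs(np.gradient(v)); i=d.argmax(); 
        s=slice(max(0,i-4),i+5); out.append((xs[s]*d[s]).sum()/d[s].sum())
    o=np.array(out); print(nm,"x edge med %.2f"%np.median(o),o.round(1))
    return np.median(o)
T=edge(yt[0],np.arange(20,36,.5),np.arange(86,108,3),"throat hi"); B=edge(yb[0],np.arange(8,28,.5),np.arange(136,152,3),"blade hi below band")
B2=edge(yb[0],np.arange(8,28,.5),np.arange(180,194,3),"blade hi above band")
print("x off",B-20-(T-28))
E
python3 m8.py 12; python3 m8.py 13; python3 m7.py 13
```

```text
clock 13.55 pos [0.5016 0.0602 0.23  ] F [-0.29  0.05 -1.55] open 0.0155 q [-0.2   0.29 -0.01  1.92  0.    0.93  1.64]
rot [ 0.     -0.0001 -0.    ] trans [0.0041 0.0001 0.0005]
throat face (np.float64(-10.32), np.int64(98), np.float64(-0.011)) blade face (np.float64(-1.26), np.int64(265), np.float64(-0.004)) y off blade-throat 1.06
throat hi x edge med 27.07 [27.  27.  27.  27.1 27.1 27.4 27.5 27.4]
blade hi below band x edge med 15.25 [15.  15.  15.5 15.5 15.5 15. ]
blade hi above band x edge med 14.20 [14.2 14.1 13.7 14.2 15. ]
x off -3.815502849117248
throat face (np.float64(-10.59), np.int64(94), np.float64(-0.026)) blade face (np.float64(-2.22), np.int64(298), np.float64(-0.007)) y off blade-throat 0.37
throat hi x edge med 27.02 [26.6 27.6 27.  26.9 27.  27.  27.1 27. ]
blade hi below band x edge med 18.28 [18.  18.1 18.1 18.4 18.5 18.6]
blade hi above band x edge med 19.42 [19.4 19.  16.7 20.1 20. ]
x off -0.7441440680763094
throat lo [-28.7 -31.9 -31.5 -31.1 -30.9] hi [25.1 25.3 25.4 25.6 25.7] mid -2.7 w 56.2 tilt -1.06
blade lo [-19.2 -22.2 -22.  -21.6 -24.3 -23.9 -23.7 -23.5 -23.1 -22.8 -22.6 -22.2
 -21.8 -24.4] hi [16.9 17.  17.3 17.5 17.7 17.9 18.2 18.3 18.6 18.8 19.  19.2 19.5 19.6] mid -2.22 w 40.9 tilt 0.45
```

View pics/side13_c210_90.png

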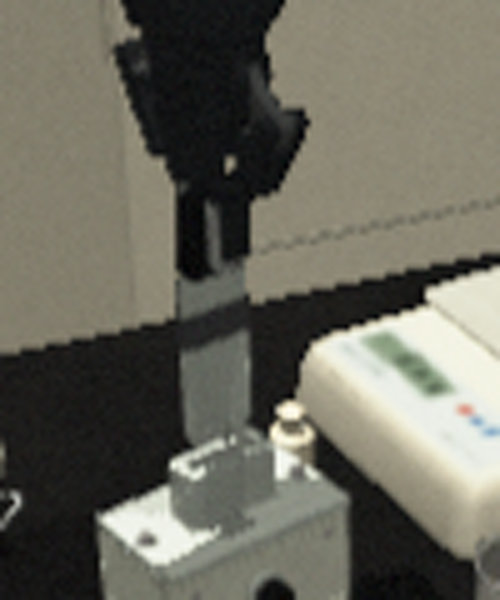

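Emit:
arm_command(
  rot=[
    [0, 0, 0],
    [0, 0, 0],
    [0, 0, 0],
    [0, 0, 0],
    [0, 0, 0],
  ],
  translation=[
    [-0.0002, -0.0003, 0.005],
    [-0.0002, -0.0003, 0.01],
    [-0.0002, -0.0003, 0.015],
    [-0.0002, -0.0003, 0.018],
    [-0.0002, -0.0003, 0.018],
  ],
  fingers=[1, 1, 1, 1, 1],
)

```text
clock: 14.05
eef_pos: [0.5015, 0.0598, 0.2113]
tool_rot: [-0.001, -0.139, 0.99, -0.0]
ft_force: [-0.6, -0.7, -1.6]
opening: 0.0154
```

```bash
python3 mv.py 0.5016 0.0599 0.212 106; python3 m6.py 14 g|head -0; sed -i 's/yface(134,205/yface(122,187/; s/arange(136,152,3)/arange(124,140,3)/; s/arange(180,194,3)/arange(162,176,3)/' m8.py; python3 m8.py 14
```

```text
clock 14.05 pos [0.5015 0.0598 0.2113] F [-0.61 -0.66 -1.58] open 0.0154 q [-0.2   0.32 -0.01  1.94  0.    0.89  1.64]
rot [ 0.0001 -0.0012  0.    ] trans [-0.0001  0.     -0.0007]
throat face (np.float64(-10.57), np.int64(95), np.float64(-0.018)) blade face (np.float64(-2.55), np.int64(265), np.float64(-0.013)) y off blade-throat 0.02
throat hi x edge med 27.03 [26.6 27.5 27.  26.9 27.  27.1 27.1 27.1]
blade hi below band x edge med 17.63 [18.  17.6 17.6 17.6 17.6 18. ]
blade hi above band x edge med 19.02 [19.  19.  19.  19.  19.6]
x off -1.4015436684228426Exception ignored on flushing sys.stdout:
BrokenPipeError: [Errno 32] Broken pipe
```

View pics/side14_c210_90.png

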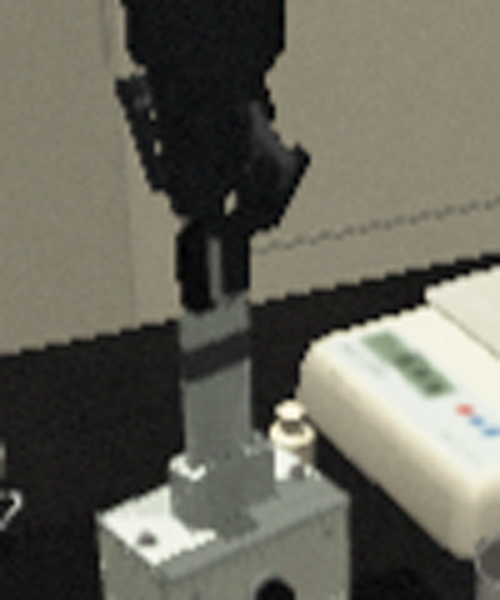

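Emit:
arm_command(
  rot=[
    [0, 0, 0],
    [0, 0, 0],
    [0, 0, 0],
    [0, 0, 0],
    [0, 0, 0],
  ],
  translation=[
    [0, 0, 0.003],
    [0, 0, 0.006],
    [0, 0, 0.01],
    [0, 0, 0.015],
    [0, 0, 0.015],
  ],
  fingers=[1, 1, 1, 1, 1],
)

```text
clock: 14.6
eef_pos: [0.5014, 0.0598, 0.1962]
tool_rot: [-0.001, -0.139, 0.99, -0.0]
ft_force: [-0.5, -0.5, -1.0]
opening: 0.0156
```

```bash
cat > band.py <<'E'
from h import *
import sys
tag=sys.argv[1]; yb=float(sys.argv[2]) if len(sys.argv)>2 else -2.4
K,R,t=cam("side"); C=-R.T@t
c0=np.array([.4977,.0591]); a=np.radians(16); X=np.array([np.cos(a),np.sin(a)]); Y=np.array([-X[1],X[0]])
g=cv2.cvtColor(np.load(f"side{tag}.npz")["p"],cv2.COLOR_RGB2GRAY).astype(np.float32)
zs=np.arange(105,225,.5); rows=[]
for x in np.arange(-14,15,2):
    q=np.array([proj("side",np.r_[c0+X*x/1000+Y*yb/1000,zz/1000])[0] for zz in zs],np.float32)
    rows.append(cv2.remap(g,q[:,0][None],q[:,1][None],cv2.INTER_LINEAR)[0])
v=np.median(rows,0); d=np.gradient(cv2.GaussianBlur(v[None],(0,0),2)[0])
print(np.c_[zs,v][::8].round(0).astype(int).tolist())
i=np.argsort(-np.abs(d)); pk=[k for k in range(2,len(d)-2) if abs(d[k])==abs(d[k-2:k+3]).max() and abs(d[k])>3]
print([(zs[k],round(float(d[k]),1)) for k in pk])
E
python3 mv.py 0.5016 0.0599 0.197 106; python3 m6.py 15 g >/dev/null; python3 band.py 15
```

```text
clock 14.6 pos [0.5014 0.0598 0.1962] F [-0.53 -0.47 -0.96] open 0.0156 q [-0.2   0.34 -0.01  1.95  0.    0.86  1.64]
rot [ 0.0001 -0.0014  0.    ] trans [-0.0002  0.     -0.0008]Traceback (most recent call last):
  File "band.py", line 9, in <module>
    q=np.array([proj("side",np.r_[c0+X*x/1000+Y*yb/1000,zz/1000])[0] for zz in zs],np.float32)
                ~~~~^^^^^^^^^^^^^^^^^^^^^^^^^^^^^^^^^^^^^^^^^^^^^
  File "h.py", line 15, in proj
    K,R,t=cam(n); x=np.atleast_2d(X)@R.T+t; x=x@K.T; return x[:,:2]/x[:,2:]
          ~~~^^^
  File "h.py", line 4, in cam
    m=arm.camera_model(n); return m["intrinsics"],np.array(m["R"]),np.array(m["t"])
ValueError: time passes only in moves, steps and waits
```

View pics/side15_c210_90.png

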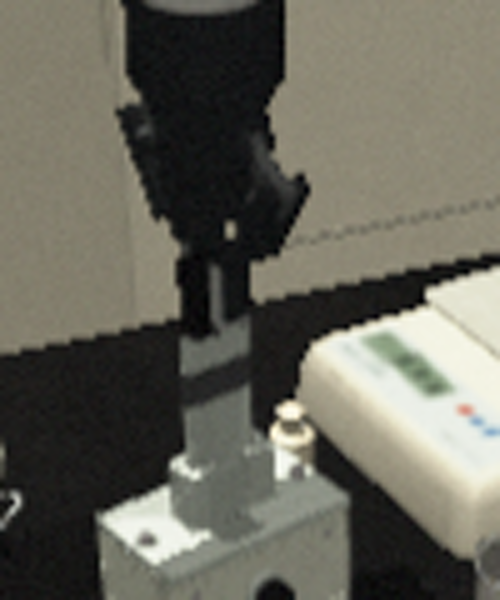

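```bash
sed -i 's/^def cam(n):/import functools\n@functools.lru_cache\ndef cam(n):/' h.py; python3 band.py 15; python3 m8.py 15
```

```text
[[105, 106], [109, 106], [113, 106], [117, 103], [121, 102], [125, 104], [129, 104], [133, 103], [137, 104], [141, 104], [145, 102], [149, 86], [153, 48], [157, 38], [161, 37], [165, 37], [169, 53], [173, 93], [177, 103], [181, 102], [185, 100], [189, 64], [193, 43], [197, 20], [201, 22], [205, 20], [209, 20], [213, 22], [217, 20], [221, 19]]
[(np.float64(151.0), -5.0), (np.float64(170.5), 5.4), (np.float64(188.0), -4.6), (np.float64(193.0), -5.2)]
throat face (np.float64(-10.54), np.int64(98), np.float64(-0.008)) blade face (np.float64(-2.71), np.int64(262), np.float64(-0.004)) y off blade-throat -0.17
throat hi x edge med 27.03 [26.6 27.6 27.  26.9 27.  27.1 27.1 27. ]
blade hi below band x edge med 17.57 [19.5 17.6 17.5 17.6 17.6 17.6]
blade hi above band x edge med 19.01 [18.5 19.4 19.4 19.  19. ]
x off -1.4609751404463225
```

Emit:
arm_command(
  rot=[
    [0, 0, 0],
    [0, 0, 0],
    [0, 0, 0],
    [0, 0, 0],
    [0, 0, 0],
  ],
  translation=[
    [-0.0005, 0.0001, 0.005],
    [-0.0005, 0.0001, 0.01],
    [-0.0005, 0.0001, 0.015],
    [-0.0005, 0.0001, 0.02],
    [-0.0005, 0.0001, 0.024],
  ],
  fingers=[1, 1, 1, 1, 1],
)

```text
clock: 15.15
eef_pos: [0.5022, 0.0601, 0.1724]
tool_rot: [-0.0, -0.139, 0.99, -0.0]
ft_force: [0.5, -0.3, -1.6]
opening: 0.0154
```

Run:
```python
from workcell import arm
s=arm.state(); print(s["ft_force"],s["torque"],s["eef_pos"])
```

```text
[ 0.4869111  -0.27856401 -1.63085878] [-0.00460754 -0.01548658  0.04523753] [0.50221057 0.06011867 0.17240152]
```

Still carrying its full weight with no side load. Down to the band.

Emit:
arm_command(
  rot=[
    [0, 0, 0],
    [0, 0, 0],
    [0, 0, 0],
    [0, 0, 0],
    [0, 0, 0],
  ],
  translation=[
    [0, 0, 0.006],
    [0, 0, 0.012],
    [0, 0, 0.018],
    [0, 0, 0.022],
    [0, 0, 0.024],
  ],
  fingers=[1, 1, 1, 1, 1],
)

```text
clock: 15.65
eef_pos: [0.5022, 0.0601, 0.1485]
tool_rot: [-0.0, -0.139, 0.99, -0.0]
ft_force: [0.0, -0.1, -2.0]
opening: 0.0154
```

Emit:
arm_command(
  rot=[
    [0, 0, 0],
    [0, 0, 0],
    [0, 0, 0],
    [0, 0, 0],
    [0, 0, 0],
  ],
  translation=[
    [0, 0, 0],
    [0, 0, 0],
    [0, 0, 0],
    [0, 0, 0],
    [0, 0, 0],
  ],
  fingers=[1, 1, 1, 1, 1],
)

```text
clock: 16.15
eef_pos: [0.5025, 0.0602, 0.1491]
tool_rot: [0.0, -0.139, 0.99, -0.0]
ft_force: [0.1, 0.4, -1.0]
opening: 0.0153
```

```bash
python3 mv.py 0.5022 0.0601 0.148 106; python3 m6.py 16 g >/dev/null;  python3 - <<'E'
from workcell import arm
from h import *
s=arm.state(); print(s["ft_force"],s["torque"],s["eef_pos"])
grab("16",["top"]); crop("top","16",210,160,310,260,6); crop("side","16",225,130,285,200,9)
E
python3 band.py 16 -2.6; python3 m5.py; sed -i 's/side7/side16/' m5.py; python3 m5.py; sed 's/yface(122,187/yface(117,145/' m8.py > m9.py; python3 m9.py 16
```

```text
clock 16.15 pos [0.5025 0.0602 0.1491] F [ 0.12  0.4  -1.02] open 0.0153 q [-0.2   0.41 -0.01  1.98  0.    0.75  1.64]
rot [-0.      0.0003 -0.    ] trans [0.0003 0.     0.0011]
[ 1.12870686  0.25521825 -0.89503806] [ 0.01337214 -0.02462284  0.07144912] [0.50248639 0.06017241 0.14912444]
[[105, 105], [109, 93], [113, 55], [117, 37], [121, 45], [125, 83], [129, 101], [133, 103], [137, 102], [141, 80], [145, 49], [149, 23], [153, 18], [157, 21], [161, 23], [165, 19], [169, 21], [173, 19], [177, 21], [181, 21], [185, 20], [189, 16], [193, 19], [197, 19], [201, 20], [205, 19], [209, 17], [213, 19], [217, 18], [221, 18]]
[(np.float64(111.5), -5.1), (np.float64(123.0), 4.9), (np.float64(140.5), -3.4), (np.float64(144.5), -5.1)]
side0.npz 0.0697 ymin@0 (np.float64(-33.77), np.float64(0.27)) xmin@0 (np.float64(-61.17), np.float64(0.84)) xmax@-20 (np.float64(55.09), np.float64(-1.2)) ymax@-45 (np.float64(36.92), np.float64(-5.1))
side7.npz 0.0757 ymin@0 (np.float64(-34.22), np.float64(0.95)) xmin@0 (np.float64(-60.75), np.float64(1.5)) xmax@-20 (np.float64(56.29), np.float64(-5.88)) ymax@-45 (np.float64(37.07), np.float64(-1.78))
side0.npz 0.0697 ymin@0 (np.float64(-33.77), np.float64(0.27)) xmin@0 (np.float64(-61.17), np.float64(0.84)) xmax@-20 (np.float64(55.09), np.float64(-1.2)) ymax@-45 (np.float64(36.92), np.float64(-5.1))
side16.npz 0.0757 ymin@0 (np.float64(-34.37), np.float64(-0.23)) xmin@0 (np.float64(-60.0), np.float64(-1.26)) xmax@-20 (np.float64(56.29), np.float64(-5.88)) ymax@-45 (np.float64(37.07), np.float64(-1.78))
throat face (np.float64(-10.59), np.int64(96), np.float64(-0.023)) blade face (np.float64(-2.71), np.int64(99), np.float64(-0.017)) y off blade-throat -0.12
throat hi x edge med 27.03 [26.5 26.5 27.6 27.  27.  27.  27.1 27. ]
blade hi below band x edge med 20.45 [20.9 20.5 20.5 20.4 20.4 19.9]
blade hi above band x edge med 15.60 [22.1  9.5 22.5 15.6  9.6]
x off 1.4200714678109279
```

View pics/side16_c225_130.png

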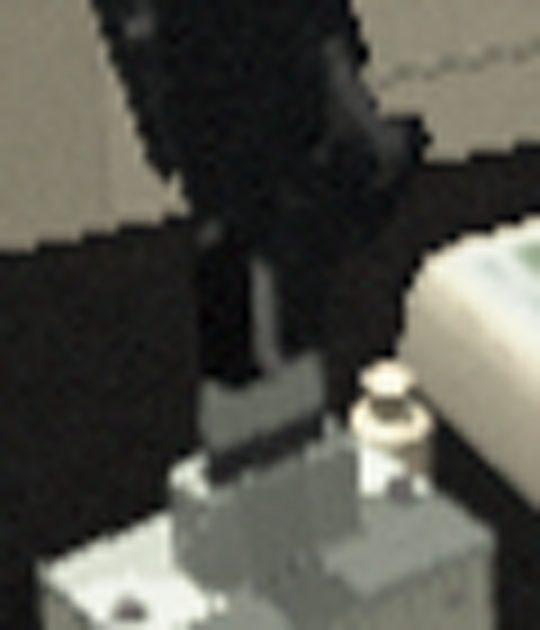

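View pics/top16_c210_160.png

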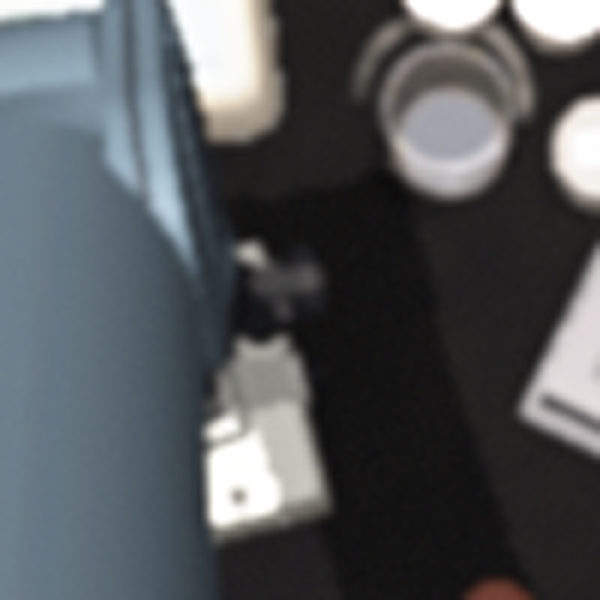

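```bash
cat > m10.py <<'E'
from h import *
import sys
c0=np.array([.4977,.0591]); a=np.radians(16); X=np.array([np.cos(a),np.sin(a)]); Y=np.array([-X[1],X[0]])
def go(tag,zp,ylo,yhi,x0,x1):
    W=cloud("side",np.load(f"side{tag}.npz")["d"]); z=W[...,2]*1000
    vv,uu=np.mgrid[0:420,0:560]; sel=(uu>210)&(uu<300)&(vv>140)&(vv<225)
    P=(onplane("side",np.c_[uu[sel],vv[sel]],zp/1000)[:,:2]-c0); x,y=P@X*1000,P@Y*1000; zz=z[sel]
    on=abs(zz-zp)<6
    i=(y>ylo)&(y<yhi)&(x>x0)&(x<x1)
    # logistic-style edge: choose x_e, slope s minimizing misclassification
    best=[]
    for e in np.arange(x0,x1,.1):
        for s in np.arange(-.04,.041,.01):
            err=((x[i]<e+s*(y[i]-(ylo+yhi)/2))!=on[i]).sum(); best.append((err,e,s))
    m=min(best)[0]; b=[q for q in best if q[0]<=m]; print(tag,zp,"edge x",np.mean([q[1] for q in b]).round(2),"range",min(q[1] for q in b).round(1),max(q[1] for q in b).round(1),"err",m,"/",i.sum())
for t in("7","13"): 
    go(t,76,-33,-5,50,68)
go("7",112,-9.5,10,22,36)
go("0",70,-33,-5,50,68); go("0",70,-33,25,50,68)
E
python3 m10.py
```

```text
7 76 edge x 59.45 range 59.0 60.0 err 0 / 36
13 76 edge x 59.45 range 59.0 60.0 err 0 / 36
7 112 edge x 27.49 range 27.1 28.0 err 0 / 21
0 70 edge x 58.66 range 58.2 59.1 err 0 / 37
0 70 edge x 58.63 range 58.1 59.0 err 3 / 76
```

Emit:
arm_command(
  rot=[
    [0, 0, 0],
    [0, 0, 0],
    [0, 0, 0],
    [0, 0, 0],
    [0, 0, 0],
  ],
  translation=[
    [0.0003, 0.0001, 0.0003],
    [0.0007, 0.0001, 0.0006],
    [0.0007, 0.0001, 0.0006],
    [0.0007, 0.0001, 0.0006],
    [0.0007, 0.0001, 0.0006],
  ],
  fingers=[1, 1, 1, 1, 1],
)

```text
clock: 16.75
eef_pos: [0.5017, 0.06, 0.1484]
tool_rot: [0.0, -0.139, 0.99, -0.0]
ft_force: [0.7, -0.1, -1.3]
opening: 0.0151
```

Emit:
arm_command(
  rot=[
    [0, 0, 0],
    [0, 0, 0],
    [0, 0, 0],
    [0, 0, 0],
    [0, 0, 0],
  ],
  translation=[
    [0, 0, 0],
    [0, 0, 0],
    [0, 0, 0],
    [0, 0, 0],
    [0, 0, 0],
  ],
  fingers=[1, 1, 1, 1, 1],
)

```text
clock: 17.25
eef_pos: [0.5017, 0.06, 0.1484]
tool_rot: [0.0, -0.139, 0.99, -0.0]
ft_force: [-0.6, 0.1, -1.1]
opening: 0.0156
```

```bash
python3 m6.py 17 g >/dev/null; python3 band.py 17 -2.6|tail -1; python3 m9.py 17
python3 - <<'E'
from workcell import arm
from h import *
s=arm.state(); print(s["clock"],s["ft_force"].round(2),s["torque"].round(3),s["eef_pos"].round(4),s["opening"])
W=cloud("side",np.load("side17.npz")["d"]); z=W[160:215,220:290,2]; z1=z[(z>.069)&(z<.083)]; print("plate z",np.median(z1),len(z1))
a=cv2.imread("pics/side0.png");b=cv2.imread("pics/side17.png"); d=cv2.absdiff(a,b).max(2)>40
k,l,st,c=cv2.connectedComponentsWithStats(cv2.morphologyEx(d.astype(np.uint8),cv2.MORPH_OPEN,np.ones((3,3))))
print([s.tolist() for s in st[1:]])
E
```

```text
[(np.float64(111.0), -5.3), (np.float64(122.5), 4.9), (np.float64(140.0), -4.2), (np.float64(143.5), -4.7)]
throat face (np.float64(-10.71), np.int64(96), np.float64(0.025)) blade face (np.float64(-2.71), np.int64(96), np.float64(-0.008)) y off blade-throat 0.0
throat hi x edge med 26.99 [26.6 26.6 28.  27.  26.9 27.  27.1 27. ]
blade hi below band x edge med 18.05 [19.9 19.  18.1 17.7 18.1 18.1]
blade hi above band x edge med 22.08 [22.1 22.3 22.1 15.5 15.4]
x off -0.9356989691906534
17.3 [-0.7  -0.02 -0.8 ] [-0.027  0.023  0.076] [0.5017 0.06   0.1484] 0.015255540708776133
plate z 0.07605533939811093 573
[[0, 1, 5, 3, 15], [34, 0, 24, 88, 1321], [88, 0, 40, 86, 1924], [184, 0, 93, 154, 5999], [0, 7, 15, 95, 970], [42, 89, 11, 29, 183], [0, 113, 5, 12, 45], [0, 113, 28, 47, 765], [46, 130, 21, 55, 450], [219, 155, 41, 26, 672], [244, 181, 5, 6, 27], [260, 181, 5, 4, 18], [269, 187, 10, 7, 51], [239, 192, 10, 8, 56], [256, 195, 12, 7, 39], [240, 201, 10, 6, 46], [252, 201, 3, 3, 9], [285, 221, 17, 7, 111], [112, 224, 19, 38, 511], [285, 229, 17, 6, 93], [91, 237, 21, 17, 196], [302, 236, 4, 4, 15], [230, 240, 13, 9, 97], [119, 267, 18, 27, 353], [96, 293, 15, 7, 63], [46, 298, 12, 5, 45], [60, 299, 25, 9, 123]]
```

View pics/side17.png

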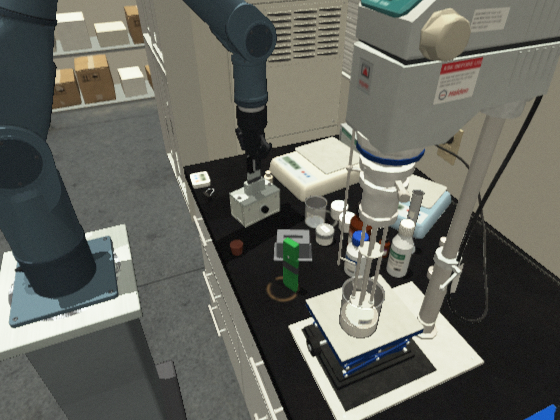

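Run:
```python
from workcell import arm
from h import *
F=[];M=[]
for i in range(16):
    arm.camera("side"); s=arm.state(); F.append(s["ft_force"]);M.append(s["torque"])
F=np.array(F);M=np.array(M);print(F.mean(0).round(2),(F.std(0)/4).round(2),M.mean(0).round(4),(M.std(0)/4).round(4))
for t in("0","17"):
    p=np.load(f"side{t}.npz")["p"].astype(int); m=(p[...,0]>1.6*p[...,1])&(p[...,0]>50); m[:, :220]=0;m[:,255:]=0;m[:225]=0;m[270:]=0
    v,u=np.nonzero(m); print(t,u.mean().round(2),v.mean().round(2),len(u))
a=np.load("side0.npz")["d"];b=np.load("side17.npz")["d"]; d=(abs(a-b)>.012)&(a>0)&(b>0)
k,l,st,c=cv2.connectedComponentsWithStats(cv2.morphologyEx(d.astype(np.uint8),cv2.MORPH_OPEN,np.ones((3,3)))); print([s.tolist() for s in st[1:] if s[4]>10])
```

```text
[-0.02 -0.17 -1.05] [0.12 0.12 0.1 ] [ 0.0003 -0.0073 -0.0079] [0.0064 0.0046 0.0065]
0 236.05 246.06 150
17 236.24 246.53 152
[[0, 0, 67, 201, 7923], [88, 0, 40, 87, 1967], [183, 0, 94, 204, 7534], [139, 44, 4, 3, 12], [72, 67, 4, 3, 12], [68, 86, 3, 4, 12], [115, 101, 4, 5, 16], [149, 102, 6, 5, 23], [123, 104, 3, 5, 15], [153, 111, 5, 3, 15], [96, 113, 7, 6, 25], [80, 121, 4, 3, 12], [0, 127, 8, 9, 65], [13, 148, 35, 58, 676], [66, 156, 3, 4, 12], [0, 178, 23, 16, 250], [285, 204, 17, 31, 467], [0, 214, 5, 5, 20]]
```

Run:
```python
from workcell import arm
print(arm.job_done()); s=arm.state(); print(s["clock"],s["ft_force"].round(2))
```

```text
the job is handed in; nothing more can be done
None
the job is handed in; nothing more can be done
```

I seated the guard on the chamber and let go of it. I then took the vane from its stand and lowered it through the slot. The job was handed in at about 18 s with the vane still gripped at the band. `job_done` gave no verdict.

**Guard:** the camera depth puts the plate top at 76 mm, which is fully down. Both pegs show through the holes. It made contact at about 5.5 N before I let go.

**Vane height:** the visible top of the dark band is at about 122.5 mm, so its centre is at about 112.5 mm. The slot mouth is at 112 mm, about the middle of the band.

**Vane hanging free:** the averaged wrist force was (0.0, −0.2, −1.05) N with almost no moment. Allowing for the roughly +0.5 N the sensor read with the gripper empty, that matches the vane's own weight with no side load.

**Position in the slot:** across the slot the blade is centred to about 0.2 mm. Along it the check is weaker: one side-camera pixel is about 3 mm there. My readings ran from −1.5 to +1.4 mm, with the last at −0.9 mm, against 2 mm of gap each side. The absence of side force agrees with the blade not touching.

**Other things on the bench:** comparing side-camera depth before and after, the only changes were the arm, the guard and the vane. The stopper's spot shifted by less than half a pixel, which I put down to shadow.

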